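# Load the dies into the bench cutting press

### The job

Load the leather cutting press: draw its feed sled all the way out from under the press head, then lift every cutting die out of the rack and the bin and lay it flat on the tan hide on the sled, wholly on the hide, not on another die, its long sides in line with the sled's travel. When all the dies lie there, push the sled fully home under the head to its stop. Leave the other things on the bench alone.

Things in the scene. Friction and masses are not known exactly. Their poses are not given: they have to be found in the camera images.
- sled (a joint): Position of the feed sled on its track, m: 0 = fully out (clear of the press head, for loading), 0.28 = fully home under the head; both ends are hard stops. It stays where it is left; about 3 N of friction. Starts partly or mostly under the head
- hide (a point): Centre of the top face of the tan hide on the sled (moves with the sled), about 44 mm above the bench. The hide is 240 mm along this frame's x and 260 mm along y, flat; +y is the direction of travel towards home, z up. An aluminium rim 6 mm high stands 4 mm outside its x edges and 9 mm outside its y edges
- sled_grip (a point): Centre of the sled's black grip bar, 58 mm above the bench: 100 mm along x, 14 mm thick along y, 22 mm tall, carried 60 mm outside the sled's -y end on two steel arms 84 mm apart, free between them; pinch it from above across its thickness. Below it only the press's base plate, 14 mm high. Same axes as hide
- press: Green four-column bench press (fixed). Origin on the bench under the platen's centre; the sled travels along its y, home over the origin; out, the hide's centre is at y = -280 mm. Platen 355 (x) x 255 mm (y), underside 97 and top 125 mm above the bench; columns at x +-155, y +-95 mm carry a crosshead 370 x 235 mm, 250 to 286 mm high; column nuts to 303 mm
- rack: The beech die rack (fixed), 275 mm along x, 126 mm along y, 45 mm high, with three pockets at x = -80, 0 and 80 mm, each 69 x 99 mm and 30 mm deep (1.5 mm of play round a die; a die in its pocket stands only 2 mm proud). Dies lie in them with their y along the rack's y. Origin: centre of the underside
- bin: Low blue bin (fixed), 232 mm along x, 136 mm along y, walls 4 mm thick and 15 mm high, floor 4 mm thick; two dividers make three compartments at x = -76, 0 and 76 mm, each 72 mm wide. Strap dies lie in them roughly along its y. Origin: centre of the underside. Rack and bin may change places
- die_red: Card-pocket cutting die (rectangle): 4 mm steel band, 96 mm along y, 66 along x, 32 tall, painted red, 0.4 kg. Only grip: the dark cross bar at its middle, 10 mm thick along y, spanning x, 14 to 32 mm above the origin; beside the bar it is open right through (35 mm along y, 58 along x). May be absent (None). Origin: centre of the underside, z up
- die_blue: Card-pocket cutting die (rectangle, corners cut): 4 mm steel band, 96 mm along y, 66 along x, 32 tall, painted blue, 0.4 kg. Only grip: the dark cross bar at its middle, 10 mm thick along y, spanning x, 14 to 32 mm above the origin; beside the bar it is open right through (35 mm along y, 58 along x). May be absent (None). Origin: centre of the underside, z up
- die_yellow: Card-pocket cutting die (rectangle, +y corners cut): 4 mm steel band, 96 mm along y, 66 along x, 32 tall, painted yellow, 0.4 kg. Only grip: the dark cross bar at its middle, 10 mm thick along y, spanning x, 14 to 32 mm above the origin; beside the bar it is open right through (35 mm along y, 58 along x). May be absent (None). Origin: centre of the underside, z up
- strap_a: A strap-end cutting die: a closed green-painted steel band 110 mm long (its y) by 36 mm wide (its x), 32 mm tall, walls 4 mm thick, hollow right through (28 mm wide inside), the +y end with cut corners, about 0.26 kg. No cross bar: pinch it across its 36 mm width. Starts in a compartment of the bin; may be absent (None). Origin: centre of the underside, z up
- strap_b: A strap-end cutting die: a closed orange-painted steel band 110 mm long (its y) by 36 mm wide (its x), 32 mm tall, walls 4 mm thick, hollow right through (28 mm wide inside), the +y end with cut corners, about 0.26 kg. No cross bar: pinch it across its 36 mm width. Starts in a compartment of the bin; may be absent (None). Origin: centre of the underside, z up
- strap_c: A strap-end cutting die: a closed white-painted steel band 110 mm long (its y) by 36 mm wide (its x), 32 mm tall, walls 4 mm thick, hollow right through (28 mm wide inside), the +y end with cut corners, about 0.26 kg. No cross bar: pinch it across its 36 mm width. Starts in a compartment of the bin; may be absent (None). Origin: centre of the underside, z up
- dye_black: Amber dye bottle with a black cap, 48 mm across, 115 mm tall; leave it alone. Origin: underside
- dye_red: Amber dye bottle with a red cap, 48 mm across, 115 mm tall; leave it alone. Origin: underside
- thread_brown: Brown thread spool, 72 mm across, 85 mm tall; leave it alone. Origin: underside
- thread_black: Black thread spool, 44 mm across, 60 mm tall, between the rack or bin and the press; leave it alone. Origin: underside
- clip_box: Orange clip box, 75 x 130 x 42 mm; leave it alone. Origin: underside
- mallet: White-headed mallet lying along y, 280 mm long, head 66 mm thick; leave it alone. Origin: below its middle, on the bench
- slicker: Dark wooden edge slicker, 110 x 25 x 22 mm; leave it alone. Origin: underside

How it is judged:
On the way, in this order (a step that is already met when the one before it is completed fails the run):
1. the sled is drawn fully out from under the press head (value of joint sled below 0.008 m), for 0.2 s.
2. every die lies flat on the hide, wholly on it and in line with the sled's travel (x of die_red in the frame of hide between -0.091 and 0.091 m and y of die_red in the frame of hide between -0.086 and 0.086 m and z of die_red in the frame of hide between -0.005 and 0.006 m and angle between each of die_red, die_blue, die_yellow, strap_a, strap_b, strap_c's own z axis and vertical below 0.08 rad and angle between the y axis of each of die_red, die_blue, die_yellow, strap_a, strap_b, strap_c and the y axis of hide, either way round below 0.2 rad and linear speed of each of die_red, die_blue, die_yellow, strap_a, strap_b, strap_c below 0.03 m/s and x of die_blue in the frame of hide between -0.091 and 0.091 m and y of die_blue in the frame of hide between -0.086 and 0.086 m and z of die_blue in the frame of hide between -0.005 and 0.006 m and x of die_yellow in the frame of hide between -0.091 and 0.091 m and y of die_yellow in the frame of hide between -0.086 and 0.086 m and z of die_yellow in the frame of hide between -0.005 and 0.006 m and x of strap_a in the frame of hide between -0.106 and 0.106 m and y of strap_a in the frame of hide between -0.079 and 0.079 m and z of strap_a in the frame of hide between -0.005 and 0.006 m and x of strap_b in the frame of hide between -0.106 and 0.106 m and y of strap_b in the frame of hide between -0.079 and 0.079 m and z of strap_b in the frame of hide between -0.005 and 0.006 m and x of strap_c in the frame of hide between -0.106 and 0.106 m and y of strap_c in the frame of hide between -0.079 and 0.079 m and z of strap_c in the frame of hide between -0.005 and 0.006 m), for 0.2 s.
At the end, for the whole second after the job is handed in: The sled is within 8 mm of its home stop, and every die that is present rests on the hide: underside within 6 mm of the hide's surface, tilted less than 0.08 rad, its outline inside the hide's edges (4 mm allowed), its long side within 0.2 rad of the sled's travel, at rest (all of step 2 and value of joint sled above 0.272 m); the robot touches nothing.
It fails at once if one of the other things on the bench is moved more than 30 mm (distance of any of dye_black, dye_red, thread_brown, thread_black, clip_box, mallet, slicker from where it was at the start of the episode above 0.03 m).
Of die_red, die_blue, die_yellow only 2 to 3 are there at a start; the rules pass over those that are not, and their reading is None.
Of strap_a, strap_b, strap_c only 2 to 3 are there at a start; the rules pass over those that are not, and their reading is None.
At some moment in a run one of die_red, die_blue, die_yellow, strap_a, strap_b, strap_c may be knocked a few centimetres aside while the robot is not near it.
Once in a run the grip may slacken for a moment while it holds something.
It also fails if it takes over 210 s, if anything falls off the work surface, if the arm or the gripper's body presses on something with over 40 N, if the wrist force passes 120 N, or if a joint passes its speed limit or range.

### The arm

A 6-joint arm with a two-finger parallel gripper is mounted at the origin on the work surface. World frame = base frame: x ahead of the robot, y to its left, z up, the work surface at z = 0. Lengths are in m, angles in rad, forces in N, time in s.
With the tool pointing down it reaches from about 0.3 to 0.875 m from the base axis. Payload 6.4 kg.
Tool frame: the origin (TCP) lies at the very end of the fingers, on their centre line; the grasp point (between the pads) lies 19 mm behind it (arm.hold_point_z is the distance from the TCP to the grasp point, in m); z points along the fingers, x is the direction in which the jaws open and shut, and the axes are right-handed (so a half turn about z gives the same grasp; the last joint's range is limited). The gripper opens to 85 mm and grips with 20 to 120 N. Pads are 22 mm wide; open, the fingers measure 114 mm over their backs; the gripper's body (76 mm by 85 mm) begins 54 mm behind the grasp point. The pads swing forward as they close: fully open they stand 13 mm farther back than shut.
Start: joints at [-1.332, 0.181, 1.607, -0, 1.354, -0.206], TCP at [0.247, -0.519, 0.231] pointing down, gripper open.
Joint ranges: [-2.99, 2.99], [-0.89, 2.07], [0.3, 2.58], [-1.14, 4.28], [0, 2.63], [-3.12, 3.12]. Speed limits (rad/s): [2.57, 2.57, 3.01, 3.14, 3.14, 3.14].

### API

Orientations are given as a rotation vector (axis times angle).
In Python, from workcell import sense, snapshot, ticket, spotter, arm gives the robot as it stands. The module is installed in compiled form; this text tells all that it offers.
- The arm moves only by the tool send_rows, never from a script. Its argument "plan" is a list of rows, each an object of numbers: "hand": the finger opening in cm, from 0 to 8.54; "x", "y", "z": the shift along the world's x, y, z in cm; "twist": the turn about the world's z in rad. In form: [{"hand": .., "x": .., "y": .., "z": .., "twist": ..}, ...]. A call has 1 to 20 rows; each row is the pose to reach, as a shift and turn from the pose measured when the call began; what a row does not reach only later rows make up. A row lasts 1/10 s, in which the tool goes at most 50 mm and 8.59 degrees, less where a joint would pass 70% of its speed; a pose out of reach is approached as far as the arm can. A call with a gripper value outside its range is refused whole. The fingers move at their own pace and stop on an object; the grip force is fixed at half the most. Time passes only in rows, so rows that repeat a pose let the fingers close. It gives the time, the measured TCP pose, the force and the opening at its end, in the units of the state.
- sense(): the state, without advancing time (a new reading comes with each control period).
- snapshot(name): name is "side" or "top" or "wrist"; returns a dict with "img" (400x640x3 uint8, red, green, blue), "z_map" (400x640 float32, m along the optical axis (not along the pixel's ray), 0 where there is no reading), "fx", "fy", "cx", "cy" (pixels), "cam_to_world" (4x4, takes a point from camera to world coordinates). Camera axes: x right, y up, looking along -z (the intrinsics and any distortion apply to the point x, -y, -z); pixel columns grow to the right and rows downward; lengths in m; the calibration is good to about 2 mm. A picture is of the moment at which its call begins.
- ticket.finish_job(): hands the job in, once; it reports no verdict.
Trained networks look in the newest picture that a camera, given by its name, has taken for a name from the list of things; names that differ only in an ending like _2 or _b are one class to them, and where a whole thing is asked for, a point or a joint stands for the part that bears it (a point fixed in the world has none). Each returns a list of dicts, best first, with "conf" (0 to 1); they miss things now and then, are a little off and sometimes report something else, mostly with a low value. They report only what shows in the picture. A call takes as long as a camera call.
- spotter.boxes_of(target, camera): "xy" ([column, row] in pixels, amid what is visible of it).
- spotter.cut_out(target, camera): "mask" (400x640 bool, what is visible of it) and "xy" ([column, row] in pixels, amid what is visible of it).
The state is a dict: "clock": time; "joint_pos": joint angles; "qd": joint speeds; "joint_torque": joint torques, N m; "eef_pos": TCP position; "ee_rot": TCP orientation; "ft_force": force on the tool from outside, world axes, zero at the start; "torque": the same for the moment, N m; "gripper_width": opening from 0.0 (shut) to 1.0 (fully open).
Only numpy, scipy, OpenCV 4.12 (cv2) and the standard library are available. Lean on these libraries where they do the work, as an engineer would, in place of code of your own. Each camera call takes 0.05 s, during which the arm holds its last target.

## Working session

There is one attempt and no reset: what is moved stays moved. The work goes in short steps, Python scripts to look and compute and a tool call to move; the robot and the scene stay as the last step left them, time stands still between calls to the robot, and variables do not carry over. Pictures are saved under pics/ and viewed, and the job is handed in when it is done.

Besides the shell and the picture viewer there is one more tool, called in YAML: its name, and indented under it one key for each argument. send_rows: Moves the arm, as the interface text tells. Its arguments: {"type":"object","properties":{"plan":{"type":"array","items":{"type":"object","properties":{"hand":{"type":"number"},"x":{"type":"number"},"y":{"type":"number"},"z":{"type":"number"},"twist":{"type":"number"}}}}},"required":["plan"]}

```bash
mkdir -p pics; ls; cat > h.py <<'E'
import numpy as np, cv2
from workcell import sense, snapshot, ticket, spotter, arm
def snap(n,f=None):
    s=snapshot(n)
    if f: cv2.imwrite('pics/'+f+'.png',s['img'][:,:,::-1])
    return s
def cloud(s):
    z=s['z_map'];h,w=z.shape
    u,v=np.meshgrid(np.arange(w),np.arange(h))
    X=(u-s['cx'])/s['fx']*z;Y=-(v-s['cy'])/s['fy']*z
    P=np.stack([X,Y,-z,np.ones_like(z)],-1)@s['cam_to_world'].T
    P=P[...,:3].copy();P[z<=0]=np.nan
    return P
def pt(s,u,v,zw):
    T=s['cam_to_world'];d=T[:3,:3]@np.array([(u-s['cx'])/s['fx'],-(v-s['cy'])/s['fy'],-1]);o=T[:3,3]
    return o+d*(zw-o[2])/d[2]
def st():
    q=sense();print('t',q['clock'],'p',np.round(q['eef_pos'],4),'r',np.round(q['ee_rot'],3),'F',np.round(q['ft_force'],1),'g',round(q['gripper_width'],3),'q',np.round(q['joint_pos'],2))
E
python3 - <<'E'
from h import *
st()
for n in ['top','side','wrist']:
    s=snap(n,n+'0'); print(n,s['fx'],s['cx'],s['cy'],np.round(s['cam_to_world'],3).tolist(),[k for k in s])
print(arm.hold_point_z)
E
```

```text
pics
t 0.0 p [ 0.2473 -0.5185  0.2304] r [-2.656e+00  1.676e+00  2.000e-03] F [-0.   0.4  0.1] g 0.999 q [-1.33  0.18  1.61 -0.    1.35 -0.21]
top 437.61158417983944 322.3208279288559 203.84872078767447 [[0.018, 0.979, -0.202, 0.239], [-1.0, 0.016, -0.009, -0.035], [-0.006, 0.202, 0.979, 1.33], [0.0, 0.0, 0.0, 1.0]] ['img', 'z_map', 'fx', 'fy', 'cx', 'cy', 'cam_to_world']
side 376.3660414304762 321.74951850415493 196.78362760409607 [[0.97, 0.166, -0.178, 0.275], [-0.243, 0.628, -0.739, -0.871], [-0.011, 0.76, 0.65, 0.797], [0.0, 0.0, 0.0, 1.0]] ['img', 'z_map', 'fx', 'fy', 'cx', 'cy', 'cam_to_world']
wrist 341.5070226979193 320.82932187591916 198.93342952115876 [[0.431, 0.871, 0.235, 0.308], [-0.902, 0.416, 0.112, -0.49], [-0.0, -0.261, 0.965, 0.374], [0.0, 0.0, 0.0, 1.0]] ['img', 'z_map', 'fx', 'fy', 'cx', 'cy', 'cam_to_world']
0.0187
```

View pics/top0.png

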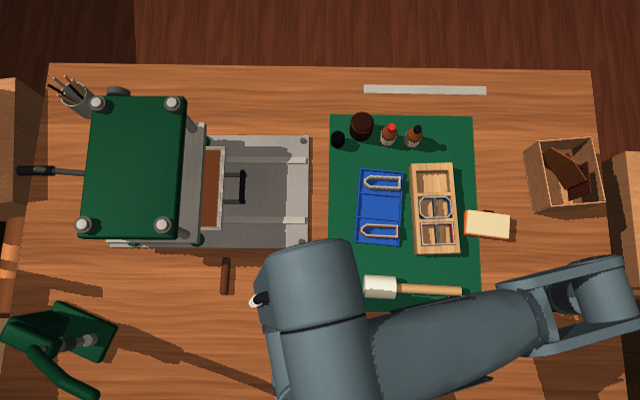

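View pics/side0.png

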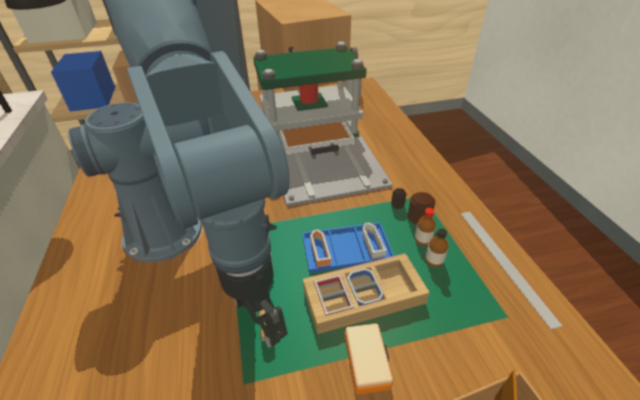

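View pics/wrist0.png

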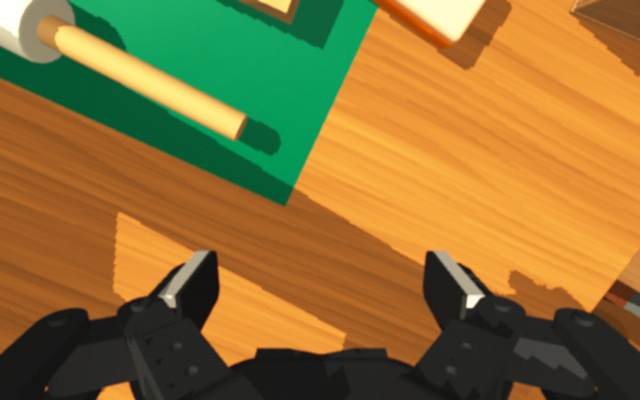

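```bash
python3 - <<'E'
from h import *
s=snap('top'); c=s['img'][120:280,190:500,::-1]
cv2.imwrite('pics/topc.png',cv2.resize(c,(775,400),interpolation=cv2.INTER_CUBIC))
P=cloud(s); np.save('P0.npy',P)
for n in ['sled_grip','hide','rack','bin','press','die_red','die_blue','die_yellow','strap_a','strap_b','strap_c','thread_black','thread_brown','mallet','dye_red','dye_black','clip_box','slicker']:
    for d in spotter.cut_out(n,'top')[:2]:
        p=P[d['mask']]; p=p[~np.isnan(p[:,0])]
        r=cv2.minAreaRect((p[:,:2]*1000).astype(np.float32))
        print(n,round(d['conf'],2),np.round(d['xy']),'med',np.round(np.median(p,0),3),'zmax',round(np.percentile(p[:,2],98),3),'rect',np.round(r[0]),np.round(r[1]),round(r[2],1))
E
```

```text
sled_grip 0.7 [215. 188.] med [0.545 0.3   0.045] zmax 0.071 rect [555. 276.] [270. 131.] 0.3
sled_grip 0.21 [227. 274.] med [0.287 0.261 0.021] zmax 0.027 rect [287. 263.] [ 26. 106.] 89.5
hide 0.86 [217. 189.] med [0.545 0.301 0.045] zmax 0.071 rect [550. 276.] [259. 130.] 0.5
rack 0.88 [432. 202.] med [ 0.519 -0.356  0.038] zmax 0.05 rect [ 502. -359.] [277. 128.] 2.6
bin 0.87 [375. 209.] med [ 0.5   -0.19   0.005] zmax 0.021 rect [ 510. -197.] [144. 242.] 85.4
press 0.73 [181. 178.] med [0.539 0.349 0.131] zmax 0.304 rect [602. 491.] [1066.  494.] 83.1
die_red 0.7 [436. 233.] med [ 0.429 -0.362  0.044] zmax 0.052 rect [ 423. -361.] [ 69. 102.] 1.8
die_blue 0.81 [435. 204.] med [ 0.513 -0.358  0.045] zmax 0.051 rect [ 503. -359.] [ 69. 103.] 2.5
die_yellow 0.64 [217. 186.] med [0.545 0.3   0.045] zmax 0.071 rect [551. 276.] [260. 131.] 0.3
strap_a 0.57 [432. 204.] med [ 0.513 -0.355  0.039] zmax 0.05 rect [ 509. -365.] [291. 141.] 2.4
strap_a 0.56 [384. 179.] med [ 0.579 -0.207  0.032] zmax 0.04 rect [ 580. -204.] [110.  39.] 88.1
strap_b 0.57 [432. 204.] med [ 0.513 -0.355  0.039
[... 532 characters left out ...]
46.] 88.1
thread_brown 0.92 [363. 126.] med [ 0.741 -0.137  0.081] zmax 0.09 rect [ 768. -136.] [105.  70.] 10.5
thread_brown 0.67 [388. 136.] med [ 0.715 -0.218  0.077] zmax 0.119 rect [ 737. -230.] [45. 77.] 59.1
mallet 0.86 [396. 286.] med [ 0.261 -0.229  0.049] zmax 0.069 rect [ 266. -287.] [281.  66.] 89.8
dye_red 0.73 [387. 138.] med [ 0.714 -0.218  0.076] zmax 0.119 rect [ 719. -220.] [48. 38.] 73.7
dye_black 0.79 [411. 134.] med [ 0.712 -0.294  0.074] zmax 0.118 rect [ 740. -309.] [52. 90.] 58.1
clip_box 0.9 [488. 223.] med [ 0.451 -0.512  0.041] zmax 0.047 rect [ 457. -526.] [148.  86.] 82.8
slicker 0.9 [224. 273.] med [0.289 0.261 0.021] zmax 0.027 rect [288. 263.] [ 26. 109.] 89.5
```

View pics/topc.png

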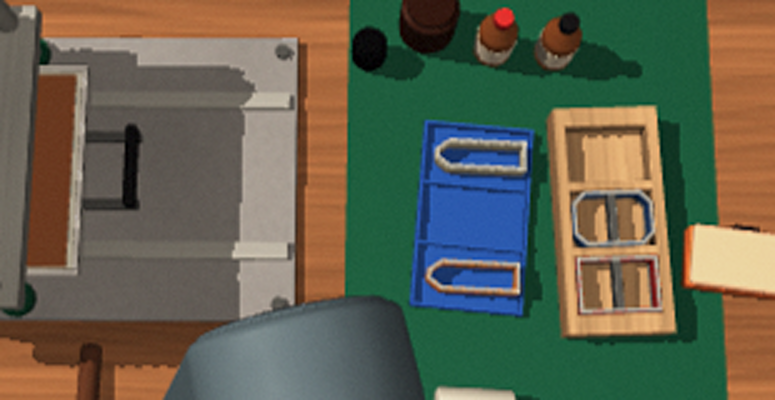

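```bash
python3 - <<'E'
from h import *
P=np.load('P0.npy')
def reg(x0,x1,y0,y1,z0,z1):
    m=(P[...,0]>x0)&(P[...,0]<x1)&(P[...,1]>y0)&(P[...,1]<y1)&(P[...,2]>z0)&(P[...,2]<z1)
    p=P[m]; 
    if len(p)<5: print('few',len(p));return
    r=cv2.minAreaRect((p[:,:2]*1000).astype(np.float32));print(len(p),np.round(np.median(p,0),4),np.round(r[0],1),np.round(r[1],1),round(r[2],2),p.min(0).round(3),p.max(0).round(3))
reg(.45,.65,.1,.235,.05,.09)   # grip
reg(.45,.65,.1,.19,.055,.09)   # grip
reg(.35,.75,.0,.5,.035,.08)   # hide
reg(.35,.75,-.02,.1,.008,.03) # base plate
reg(.35,.75,.1,.6,.12,.16) # platen
reg(.3,.8,.1,.6,.28,.295) # platen
reg(.45,.55,-.05,-.03,-.02,.02)
reg(.35,.7,-.45,-.27,.035,.055) # rack top
# red bar / blue bar z
for a in (0.42,.503): reg(a-.02,a+.02,-.372,-.35,.035,.06)
E
```

```text
184 [0.5488 0.2167 0.0687] [550.8 218.1] [97.4 15.2] 1.48 [0.502 0.21  0.052] [0.6   0.225 0.077]
few 0
2098 [0.5469 0.302  0.0453] [550.9 275.7] [259.9 130.5] 1.11 [0.42  0.21  0.035] [0.681 0.342 0.077]
2784 [0.5492 0.0614 0.0151] [554.5  41. ] [358.9 118. ] 0.0 [ 0.375 -0.018  0.008] [0.734 0.1   0.029]
2493 [0.5246 0.3512 0.1257] [548.5 449.6] [354.4 254.5] 0.86 [0.37  0.321 0.12 ] [0.727 0.574 0.16 ]
12507 [0.5402 0.4504 0.2868] [558.5 450.7] [389.  236.1] 0.52 [0.363 0.331 0.28 ] [0.753 0.569 0.295]
213 [ 0.5002 -0.0402  0.0012] [499.6 -40.4] [98.6 18.7] 0.94 [ 0.45  -0.05  -0.006] [ 0.549 -0.03   0.008]
2331 [ 0.4771 -0.3593  0.0454] [ 533.6 -369.4] [339. 151.] 2.6 [ 0.361 -0.45   0.035] [ 0.7   -0.288  0.055]
60 [ 0.4187 -0.362   0.0474] [ 419.7 -363.3] [39.  11.7] 1.64 [ 0.4   -0.369  0.037] [ 0.439 -0.357  0.051]
56 [ 0.5022 -0.3577  0.0466] [ 502.9 -358.9] [39.5 10.4] 1.81 [ 0.483 -0.365  0.035] [ 0.522 -0.353  0.053]
```

send_rows:
  plan:
    - {"x":30.4,"y":73.6,"z":2,"twist":-0.43,"hand":6}
    - {"x":30.4,"y":73.6,"z":2,"twist":-0.43,"hand":6}
    - {"x":30.4,"y":73.6,"z":2,"twist":-0.43,"hand":6}
    - {"x":30.4,"y":73.6,"z":2,"twist":-0.43,"hand":6}
    - {"x":30.4,"y":73.6,"z":2,"twist":-0.43,"hand":6}
    - {"x":30.4,"y":73.6,"z":2,"twist":-0.43,"hand":6}
    - {"x":30.4,"y":73.6,"z":2,"twist":-0.43,"hand":6}
    - {"x":30.4,"y":73.6,"z":2,"twist":-0.43,"hand":6}
    - {"x":30.4,"y":73.6,"z":2,"twist":-0.43,"hand":6}
    - {"x":30.4,"y":73.6,"z":2,"twist":-0.43,"hand":6}
    - {"x":30.4,"y":73.6,"z":2,"twist":-0.43,"hand":6}
    - {"x":30.4,"y":73.6,"z":2,"twist":-0.43,"hand":6}
    - {"x":30.4,"y":73.6,"z":2,"twist":-0.43,"hand":6}
    - {"x":30.4,"y":73.6,"z":2,"twist":-0.43,"hand":6}
    - {"x":30.4,"y":73.6,"z":2,"twist":-0.43,"hand":6}
    - {"x":30.4,"y":73.6,"z":2,"twist":-0.43,"hand":6}
    - {"x":30.4,"y":73.6,"z":2,"twist":-0.43,"hand":6}
    - {"x":30.4,"y":73.6,"z":2,"twist":-0.43,"hand":6}
    - {"x":30.4,"y":73.6,"z":2,"twist":-0.43,"hand":6}

```text
clock: 3.0
eef_pos: [0.5511, 0.2162, 0.2511]
ee_rot: [2.237, -2.205, -0.0]
ft_force: [0.8, -0.5, 0.4]
gripper_width: 0.7
```

```bash
python3 - <<'E'
from h import *
st()
s=snap('wrist','w1');P=cloud(s)
m=(abs(P[...,0]-.55)<.07)&(abs(P[...,1]-.218)<.03)&(P[...,2]>.055)&(P[...,2]<.085)
p=P[m];r=cv2.minAreaRect((p[:,:2]*1000).astype(np.float32));print(r,np.median(p,0))
E
```

```text
t 3.0 p [0.5511 0.2162 0.2511] r [ 2.237 -2.205 -0.   ] F [ 0.8 -0.5  0.4] g 0.7 q [ 0.17  0.2   1.54 -0.    1.4   1.73]
((552.1434326171875, 218.65838623046875), (99.21105194091797, 13.278600692749023), 0.41178572177886963) [0.55473993 0.21888868 0.06956445]
```

View pics/w1.png

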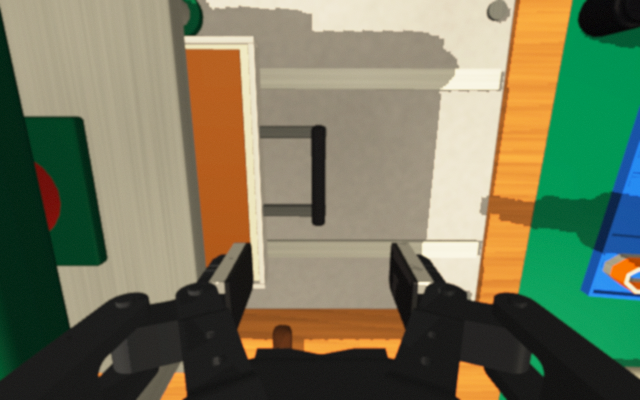

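send_rows:
  plan:
    - {"x":0.1,"y":0.25,"z":-5,"hand":5}
    - {"x":0.1,"y":0.25,"z":-10,"hand":5}
    - {"x":0.1,"y":0.25,"z":-15,"hand":5}
    - {"x":0.1,"y":0.25,"z":-18,"hand":5}
    - {"x":0.1,"y":0.25,"z":-21,"hand":5}
    - {"x":0.1,"y":0.25,"z":-21,"hand":5}
    - {"x":0.1,"y":0.25,"z":-21,"hand":0}
    - {"x":0.1,"y":0.25,"z":-21,"hand":0}
    - {"x":0.1,"y":0.25,"z":-21,"hand":0}
    - {"x":0.1,"y":0.25,"z":-21,"hand":0}
    - {"x":0.1,"y":0.25,"z":-21,"hand":0}
    - {"x":0.1,"y":0.25,"z":-21,"hand":0}
    - {"x":0.1,"y":0.25,"z":-21,"hand":0}
    - {"x":0.1,"y":0.25,"z":-21,"hand":0}

```text
schema error: expected keys hand, x, y, z, twist
```

send_rows:
  plan:
    - {"twist":0,"x":0.1,"y":0.25,"z":-5,"hand":5}
    - {"twist":0,"x":0.1,"y":0.25,"z":-10,"hand":5}
    - {"twist":0,"x":0.1,"y":0.25,"z":-15,"hand":5}
    - {"twist":0,"x":0.1,"y":0.25,"z":-18,"hand":5}
    - {"twist":0,"x":0.1,"y":0.25,"z":-21,"hand":5}
    - {"twist":0,"x":0.1,"y":0.25,"z":-21,"hand":5}
    - {"twist":0,"x":0.1,"y":0.25,"z":-21,"hand":0}
    - {"twist":0,"x":0.1,"y":0.25,"z":-21,"hand":0}
    - {"twist":0,"x":0.1,"y":0.25,"z":-21,"hand":0}
    - {"twist":0,"x":0.1,"y":0.25,"z":-21,"hand":0}
    - {"twist":0,"x":0.1,"y":0.25,"z":-21,"hand":0}
    - {"twist":0,"x":0.1,"y":0.25,"z":-21,"hand":0}
    - {"twist":0,"x":0.1,"y":0.25,"z":-21,"hand":0}
    - {"twist":0,"x":0.1,"y":0.25,"z":-21,"hand":0}

```text
clock: 4.45
eef_pos: [0.5541, 0.2185, 0.044]
ee_rot: [-2.235, 2.204, -0.005]
ft_force: [-0.5, -2.0, 7.4]
gripper_width: 0.156
```

send_rows:
  plan:
    - {"twist":0,"x":0,"y":-1,"z":0,"hand":0}
    - {"twist":0,"x":0,"y":-3,"z":0,"hand":0}
    - {"twist":0,"x":0,"y":-5,"z":0,"hand":0}
    - {"twist":0,"x":0,"y":-7,"z":0,"hand":0}
    - {"twist":0,"x":0.1,"y":-9,"z":0,"hand":0}
    - {"twist":0,"x":0.1,"y":-11,"z":0,"hand":0}
    - {"twist":0,"x":0.1,"y":-13,"z":0,"hand":0}
    - {"twist":0,"x":0.1,"y":-15,"z":0,"hand":0}
    - {"twist":0,"x":0.1,"y":-17,"z":0,"hand":0}
    - {"twist":0,"x":0.2,"y":-19,"z":0,"hand":0}
    - {"twist":0,"x":0.2,"y":-21,"z":0,"hand":0}
    - {"twist":0,"x":0.2,"y":-22,"z":0,"hand":0}
    - {"twist":0,"x":0.2,"y":-22,"z":0,"hand":0}

```text
clock: 5.75
eef_pos: [0.5568, -0.0033, 0.0441]
ee_rot: [-2.233, 2.205, -0.008]
ft_force: [6.7, -3.5, -10.8]
gripper_width: 0.153
```

```bash
python3 - <<'E'
from h import *
st()
s=snap('top','t2');P=cloud(s)
def reg(x0,x1,y0,y1,z0,z1):
    m=(P[...,0]>x0)&(P[...,0]<x1)&(P[...,1]>y0)&(P[...,1]<y1)&(P[...,2]>z0)&(P[...,2]<z1)
    p=P[m];r=cv2.minAreaRect((p[:,:2]*1000).astype(np.float32));print(len(p),np.median(p,0).round(3),r)
reg(.35,.75,.03,.5,.036,.055)
for d in spotter.cut_out('hide','top')[:2]:
    p=P[d['mask']]; p=p[~np.isnan(p[:,0])]; print(d['conf'],np.median(p,0),cv2.minAreaRect((p[:,:2]*1000).astype(np.float32)))
E
```

```text
t 5.75 p [ 0.5568 -0.0033  0.0441] r [-2.233  2.205 -0.008] F [  6.7  -3.5 -10.8] g 0.153 q [-0.22  0.38  1.78  0.    0.97  1.34]
5377 [0.566 0.243 0.045] ((552.1591186523438, 193.51272583007812), (260.54052734375, 295.7290954589844), 1.0186091661453247)
0.93 [0.56405528 0.24162942 0.04486662] ((521.2266845703125, 188.97071838378906), (352.1703796386719, 305.2481384277344), 0.012268360704183578)
```

View pics/t2.png

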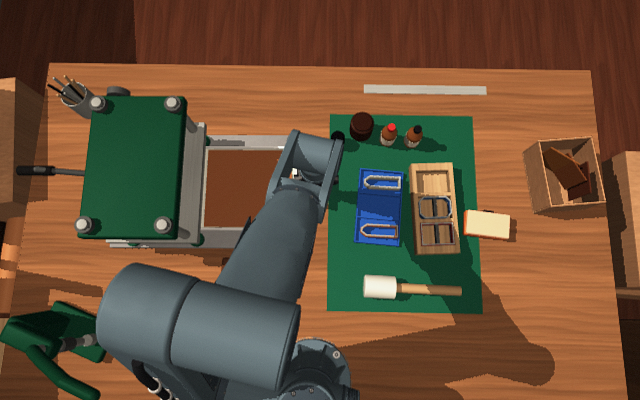

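send_rows:
  plan:
    - {"twist":0,"x":-0.1,"y":-1,"z":0,"hand":0}
    - {"twist":0,"x":-0.1,"y":-2,"z":0,"hand":0}
    - {"twist":0,"x":-0.1,"y":-2.4,"z":0,"hand":0}
    - {"twist":0,"x":-0.1,"y":-2.6,"z":0,"hand":0}
    - {"twist":0,"x":-0.1,"y":-2.8,"z":0,"hand":0}

```text
clock: 6.35
eef_pos: [0.5572, -0.0301, 0.0441]
ee_rot: [-2.231, 2.203, -0.011]
ft_force: [9.4, 2.9, -13.5]
gripper_width: 0.152
```

send_rows:
  plan:
    - {"twist":0,"x":0,"y":-0.2,"z":0,"hand":0}
    - {"twist":0,"x":0,"y":-0.4,"z":0,"hand":0}
    - {"twist":0,"x":0,"y":-0.6,"z":0,"hand":0}

```text
clock: 6.65
eef_pos: [0.5572, -0.0332, 0.0441]
ee_rot: [-2.227, 2.201, -0.006]
ft_force: [6.6, 20.9, -5.9]
gripper_width: 0.148
```

send_rows:
  plan:
    - {"twist":0,"x":0,"y":-0.4,"z":0,"hand":0}
    - {"twist":0,"x":0,"y":-0.6,"z":0,"hand":0}

```text
clock: 6.85
eef_pos: [0.5572, -0.0332, 0.0441]
ee_rot: [-2.221, 2.197, 0.004]
ft_force: [7.5, 35.2, -2.9]
gripper_width: 0.15
```

send_rows:
  plan:
    - {"twist":0,"x":0,"y":0,"z":0,"hand":3.5}
    - {"twist":0,"x":0,"y":0,"z":0,"hand":3.5}
    - {"twist":0,"x":0,"y":0,"z":0,"hand":3.5}
    - {"twist":0,"x":0,"y":0,"z":0,"hand":3.5}
    - {"twist":0,"x":0,"y":0,"z":0,"hand":4}
    - {"twist":0,"x":0,"y":0,"z":3,"hand":4}
    - {"twist":0,"x":0,"y":0,"z":7,"hand":4}
    - {"twist":0,"x":-5,"y":0,"z":12,"hand":4}
    - {"twist":0,"x":-10,"y":-5,"z":17,"hand":4}
    - {"twist":0,"x":-14,"y":-10,"z":20,"hand":4}
    - {"twist":0,"x":-14,"y":-15,"z":20,"hand":4}
    - {"twist":0,"x":-14,"y":-20,"z":20,"hand":4}
    - {"twist":0,"x":-14,"y":-25,"z":20,"hand":4}
    - {"twist":0,"x":-14,"y":-30,"z":20,"hand":4}
    - {"twist":0,"x":-14,"y":-33,"z":20,"hand":4}
    - {"twist":0,"x":-14,"y":-33,"z":20,"hand":4}
    - {"twist":0,"x":-14,"y":-33,"z":20,"hand":4}

```text
clock: 8.55
eef_pos: [0.416, -0.368, 0.2442]
ee_rot: [-2.217, 2.203, 0.001]
ft_force: [0.2, 2.0, 0.3]
gripper_width: 0.465
```

```bash
cat >> h.py <<'E'
def reg(P,x0,x1,y0,y1,z0,z1,nm=''):
    m=(P[...,0]>x0)&(P[...,0]<x1)&(P[...,1]>y0)&(P[...,1]<y1)&(P[...,2]>z0)&(P[...,2]<z1)
    p=P[m]
    if len(p)<5: print(nm,'few');return
    r=cv2.minAreaRect((p[:,:2]*1000).astype(np.float32));print(nm,len(p),np.median(p,0).round(3),np.round(r[0],1),np.round(r[1],1),round(r[2],2))
E
python3 - <<'E'
from h import *
st()
s=snap('top','t3');P=cloud(s)
reg(P,.35,.75,.0,.315,.038,.055,'sledrim')
reg(P,.48,.62,-.06,.0,.045,.08,'grip')
img=s['img'].astype(int); m=(img[...,0]>img[...,2]*2)&(P[...,2]>.036)&(P[...,2]<.052)&(P[...,1]>-.02)&(P[...,1]<.33)&(P[...,0]>.35)
p=P[m]; print('hide',cv2.minAreaRect((p[:,:2]*1000).astype(np.float32)),p.min(0),p.max(0))
w=snap('wrist','w3');P=cloud(w)
for a in (0.42,.503): reg(P,a-.02,a+.02,-.38,-.34,.040,.06,'bar')
for n in ('die_red','die_blue'):
  for d in spotter.cut_out(n,'wrist')[:1]:
    p=P[d['mask']]; p=p[p[:,2]>.035]; print(n,d['conf'],d['xy'],cv2.minAreaRect((p[:,:2]*1000).astype(np.float32)))
E
```

```text
t 8.55 p [ 0.416  -0.368   0.2442] r [-2.217e+00  2.203e+00  1.000e-03] F [0.2 2.  0.3] g 0.465 q [-0.95  0.13  1.64  0.02  1.38  0.61]
sledrim 8009 [0.549 0.17  0.045] [552.5 158.1] [260.9 314.6] 0.43
grip 175 [ 0.554 -0.033  0.069] [553.6 -20.9] [98.7 36.3] 0.94
hide ((551.406005859375, 172.5911102294922), (239.05763244628906, 259.3711242675781), 0.4675976037979126) [0.43103723 0.04195249 0.03618389] [0.67038184 0.30236982 0.05197365]
bar 385 [ 0.42  -0.363  0.048] [ 419.8 -363.2] [39.3 10. ] 3.01
bar 464 [ 0.503 -0.36   0.048] [ 503.  -359.3] [39.3 10. ] 2.54
die_red 0.68 [318.7, 178.4] ((422.0162048339844, -363.1131591796875), (69.94853973388672, 99.59707641601562), 3.1241798400878906)
die_blue 0.72 [317.6, 81.9] ((501.880126953125, -359.322509765625), (67.56422424316406, 98.8648910522461), 2.566770315170288)
```

View pics/t3.png

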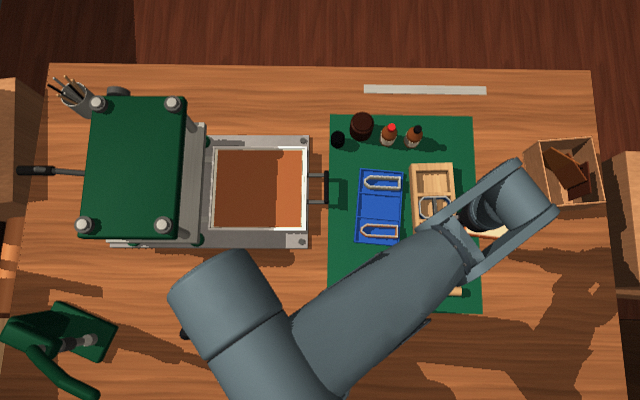

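View pics/w3.png

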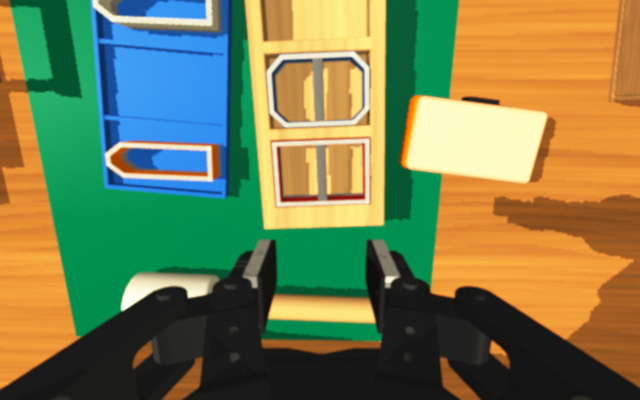

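send_rows:
  plan:
    - {"twist":0.045,"x":0.5,"y":0.5,"z":-5,"hand":3.5}
    - {"twist":0.045,"x":0.5,"y":0.5,"z":-10,"hand":3.5}
    - {"twist":0.045,"x":0.5,"y":0.5,"z":-14,"hand":3.5}
    - {"twist":0.045,"x":0.5,"y":0.5,"z":-17,"hand":3.5}
    - {"twist":0.045,"x":0.5,"y":0.5,"z":-19,"hand":3.5}
    - {"twist":0.045,"x":0.5,"y":0.5,"z":-21,"hand":3.5}
    - {"twist":0.045,"x":0.5,"y":0.5,"z":-22,"hand":3.5}
    - {"twist":0.045,"x":0.5,"y":0.5,"z":-22,"hand":3.5}

```text
clock: 9.55
eef_pos: [0.4217, -0.3552, 0.0228]
ee_rot: [-2.271, 2.144, 0.01]
ft_force: [-0.1, -0.2, -0.2]
gripper_width: 0.409
```

send_rows:
  plan:
    - {"twist":0,"x":0,"y":0,"z":0,"hand":0}
    - {"twist":0,"x":0,"y":0,"z":0,"hand":0}
    - {"twist":0,"x":0,"y":0,"z":0,"hand":0}
    - {"twist":0,"x":0,"y":0,"z":0,"hand":0}
    - {"twist":0,"x":0,"y":0,"z":0,"hand":0}
    - {"twist":0,"x":0,"y":0,"z":0,"hand":0}

```text
clock: 10.15
eef_pos: [0.4228, -0.3611, 0.0257]
ee_rot: [-2.275, 2.148, -0.006]
ft_force: [-2.8, -14.4, -4.9]
gripper_width: 0.1
```

send_rows:
  plan:
    - {"twist":0,"x":0,"y":0,"z":1,"hand":0}
    - {"twist":0,"x":0,"y":0,"z":2.5,"hand":0}
    - {"twist":0,"x":0,"y":0,"z":5,"hand":0}
    - {"twist":0,"x":0,"y":0,"z":9,"hand":0}
    - {"twist":0,"x":0,"y":0,"z":12,"hand":0}
    - {"twist":0,"x":0,"y":0,"z":12,"hand":0}

```text
clock: 10.75
eef_pos: [0.4252, -0.3633, 0.1518]
ee_rot: [-2.277, 2.148, -0.022]
ft_force: [0.6, -0.3, -3.0]
gripper_width: 0.101
```

```bash
python3 - <<'E'
from h import *
st()
w=snap('wrist','w4')
E
```

```text
t 10.75 p [ 0.4252 -0.3633  0.1518] r [-2.277  2.148 -0.022] F [ 0.6 -0.3 -3. ] g 0.101 q [-0.93  0.22  1.73  0.01  1.18  0.58]
```

View pics/w4.png

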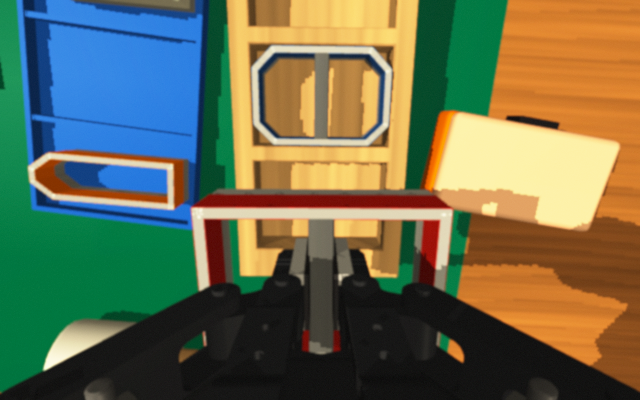

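send_rows:
  plan:
    - {"twist":0,"x":1,"y":3,"z":0,"hand":0}
    - {"twist":0,"x":1,"y":8,"z":0,"hand":0}
    - {"twist":0,"x":2,"y":13,"z":0,"hand":0}
    - {"twist":0,"x":3,"y":18,"z":0,"hand":0}
    - {"twist":0,"x":3,"y":23,"z":0,"hand":0}
    - {"twist":0,"x":4,"y":28,"z":0,"hand":0}
    - {"twist":-0.04,"x":4,"y":33,"z":0,"hand":0}
    - {"twist":-0.04,"x":5,"y":38,"z":0,"hand":0}
    - {"twist":-0.04,"x":5,"y":43,"z":0,"hand":0}
    - {"twist":-0.04,"x":6,"y":48,"z":0,"hand":0}
    - {"twist":-0.04,"x":6,"y":53,"z":0,"hand":0}
    - {"twist":-0.04,"x":6.5,"y":57,"z":0,"hand":0}
    - {"twist":-0.04,"x":6.5,"y":60,"z":0,"hand":0}
    - {"twist":-0.04,"x":6.5,"y":60,"z":-2,"hand":0}
    - {"twist":-0.04,"x":6.5,"y":60,"z":-4,"hand":0}
    - {"twist":-0.04,"x":6.5,"y":60,"z":-6,"hand":0}
    - {"twist":-0.04,"x":6.5,"y":60,"z":-6,"hand":0}

```text
clock: 12.5
eef_pos: [0.4845, 0.2373, 0.084]
ee_rot: [-2.24, 2.198, -0.007]
ft_force: [-1.2, -0.4, -4.6]
gripper_width: 0.103
```

```bash
python3 - <<'E'
from h import *
st()
w=snap('wrist','w5');snap('side','s5')
E
```

```text
t 12.5 p [0.4845 0.2373 0.084 ] r [-2.24   2.198 -0.007] F [-1.2 -0.4 -4.6] g 0.103 q [ 0.24  0.28  1.81 -0.    1.04  1.79]
```

View pics/w5.png

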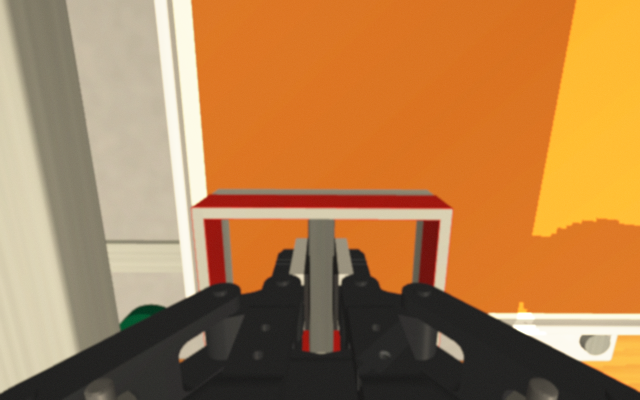

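View pics/s5.png

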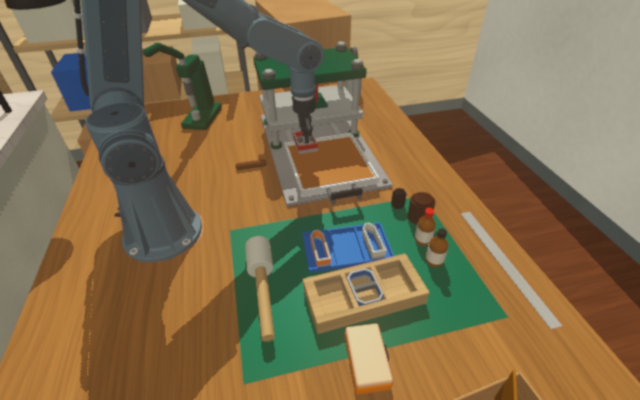

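send_rows:
  plan:
    - {"twist":0,"x":0.5,"y":-0.3,"z":-1,"hand":0}
    - {"twist":0,"x":0.5,"y":-0.3,"z":-2,"hand":0}
    - {"twist":0,"x":0.5,"y":-0.3,"z":-2.6,"hand":0}
    - {"twist":0,"x":0.5,"y":-0.3,"z":-2.8,"hand":0}
    - {"twist":0,"x":0.5,"y":-0.3,"z":-2.8,"hand":0}

```text
clock: 13.1
eef_pos: [0.4923, 0.2347, 0.0591]
ee_rot: [-2.236, 2.195, -0.012]
ft_force: [-0.6, 0.0, -3.5]
gripper_width: 0.103
```

send_rows:
  plan:
    - {"twist":0,"x":0,"y":0,"z":-0.2,"hand":0}
    - {"twist":0,"x":0,"y":0,"z":-0.4,"hand":0}
    - {"twist":0,"x":0,"y":0,"z":-0.5,"hand":0}
    - {"twist":0,"x":0,"y":0,"z":-0.5,"hand":0}

```text
clock: 13.5
eef_pos: [0.4923, 0.2347, 0.0541]
ee_rot: [-2.236, 2.195, -0.012]
ft_force: [0.3, -0.4, -3.9]
gripper_width: 0.1
```

send_rows:
  plan:
    - {"twist":0,"x":0,"y":0,"z":-0.2,"hand":0}
    - {"twist":0,"x":0,"y":0,"z":-0.3,"hand":0}
    - {"twist":0,"x":0,"y":0,"z":-0.3,"hand":0}

```text
clock: 13.8
eef_pos: [0.4927, 0.2349, 0.0532]
ee_rot: [-2.236, 2.195, -0.012]
ft_force: [-7.3, -3.3, 13.8]
gripper_width: 0.101
```

send_rows:
  plan:
    - {"twist":0,"x":0,"y":0,"z":0.1,"hand":3}
    - {"twist":0,"x":0,"y":0,"z":0.1,"hand":3}
    - {"twist":0,"x":0,"y":0,"z":0.1,"hand":3}
    - {"twist":0,"x":0,"y":0,"z":0.5,"hand":3.5}
    - {"twist":0,"x":0,"y":0,"z":3,"hand":3.5}
    - {"twist":0,"x":0,"y":0,"z":7,"hand":3.5}
    - {"twist":0,"x":0,"y":-4,"z":10,"hand":3.5}
    - {"twist":0,"x":0,"y":-9,"z":12,"hand":3.5}
    - {"twist":0,"x":0,"y":-14,"z":14,"hand":3.5}
    - {"twist":0,"x":0,"y":-19,"z":15,"hand":3.5}
    - {"twist":0,"x":0,"y":-24,"z":15,"hand":3.5}
    - {"twist":0,"x":0,"y":-29,"z":15,"hand":3.5}
    - {"twist":0,"x":0,"y":-34,"z":15,"hand":3.5}
    - {"twist":0,"x":0,"y":-39,"z":15,"hand":3.5}
    - {"twist":0.04,"x":0,"y":-44,"z":15,"hand":3.5}
    - {"twist":0.04,"x":0.5,"y":-49,"z":15,"hand":3.5}
    - {"twist":0.04,"x":0.5,"y":-54,"z":15,"hand":3.5}
    - {"twist":0.04,"x":1,"y":-59,"z":15,"hand":3.5}
    - {"twist":0.04,"x":1,"y":-59.4,"z":15,"hand":3.5}
    - {"twist":0.04,"x":1,"y":-59.4,"z":15,"hand":3.5}

```text
clock: 15.8
eef_pos: [0.5021, -0.3611, 0.2027]
ee_rot: [-2.276, 2.153, -0.011]
ft_force: [0.2, -0.9, 0.3]
gripper_width: 0.41
```

```bash
python3 - <<'E'
from h import *
st()
w=snap('wrist','w6');P=cloud(w)
reg(P,.48,.525,-.38,-.34,.040,.06,'bar')
t=snap('top','t6');P=cloud(t)
reg(P,.44,.54,.17,.30,.065,.09,'red')
for n in ('die_blue','strap_a','strap_b'):
  for d in spotter.cut_out(n,'wrist')[:3]: print(n,d['conf'],d['xy'])
E
```

```text
t 15.8 p [ 0.5021 -0.3611  0.2027] r [-2.276  2.153 -0.011] F [ 0.2 -0.9  0.3] g 0.41 q [-0.82  0.3   1.53  0.01  1.31  0.69]
bar 556 [ 0.503 -0.359  0.048] [ 502.6 -359.3] [45. 10.] 2.84
red 326 [0.486 0.234 0.075] [490.6 234.4] [66.1 98.5] 1.19
die_blue 0.65 [186.7, 382.9]
die_blue 0.6 [319.2, 194.2]
strap_a 0.79 [141.6, 71.0]
strap_a 0.55 [152.1, 262.1]
strap_b 0.79 [141.6, 71.0]
strap_b 0.55 [152.1, 262.1]
```

View pics/t6.png

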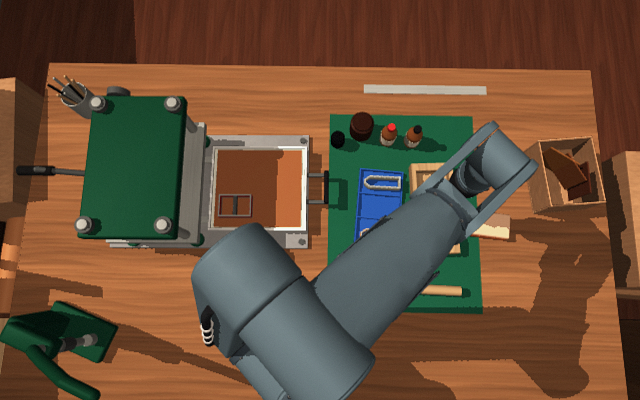

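View pics/w6.png

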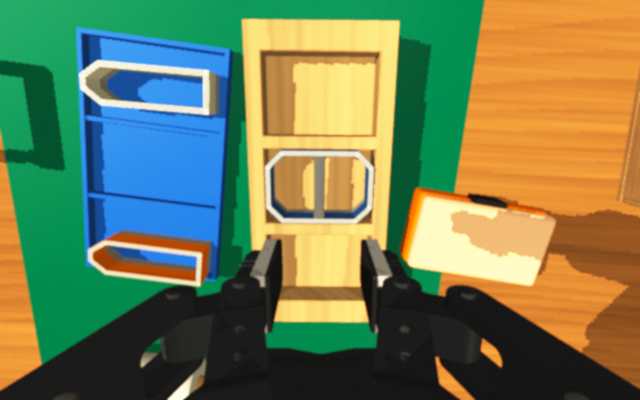

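send_rows:
  plan:
    - {"twist":0,"x":0.1,"y":0.2,"z":-5,"hand":3.5}
    - {"twist":0,"x":0.1,"y":0.2,"z":-10,"hand":3.5}
    - {"twist":0,"x":0.1,"y":0.2,"z":-13,"hand":3.5}
    - {"twist":0,"x":0.1,"y":0.2,"z":-16,"hand":3.5}
    - {"twist":0,"x":0.1,"y":0.2,"z":-17.9,"hand":3.5}
    - {"twist":0,"x":0.1,"y":0.2,"z":-17.9,"hand":3.5}
    - {"twist":0,"x":0.1,"y":0.2,"z":-17.9,"hand":3}

```text
clock: 16.75
eef_pos: [0.5044, -0.3544, 0.0248]
ee_rot: [-2.282, 2.146, -0.011]
ft_force: [-0.7, -0.1, 0.7]
gripper_width: 0.354
```

send_rows:
  plan:
    - {"twist":0,"x":0,"y":0,"z":0,"hand":0}
    - {"twist":0,"x":0,"y":0,"z":0,"hand":0}
    - {"twist":0,"x":0,"y":0,"z":0,"hand":0}
    - {"twist":0,"x":0,"y":0,"z":0,"hand":0}
    - {"twist":0,"x":0,"y":0,"z":0,"hand":0}
    - {"twist":0,"x":0,"y":0,"z":1,"hand":0}
    - {"twist":0,"x":0,"y":0,"z":2.5,"hand":0}
    - {"twist":0,"x":0,"y":0,"z":5,"hand":0}
    - {"twist":0,"x":0,"y":0,"z":9,"hand":0}
    - {"twist":0,"x":0,"y":0,"z":12,"hand":0}
    - {"twist":0,"x":0,"y":0,"z":12,"hand":0}

```text
clock: 17.85
eef_pos: [0.5072, -0.3569, 0.1514]
ee_rot: [-2.283, 2.145, -0.029]
ft_force: [0.4, -1.0, -4.0]
gripper_width: 0.1
```

send_rows:
  plan:
    - {"twist":0,"x":0,"y":3,"z":0,"hand":0}
    - {"twist":0,"x":1,"y":8,"z":0,"hand":0}
    - {"twist":0,"x":2,"y":13,"z":0,"hand":0}
    - {"twist":0,"x":3,"y":18,"z":0,"hand":0}
    - {"twist":0,"x":4,"y":23,"z":0,"hand":0}
    - {"twist":0,"x":5,"y":28,"z":0,"hand":0}
    - {"twist":-0.04,"x":6,"y":33,"z":0,"hand":0}
    - {"twist":-0.04,"x":7,"y":38,"z":0,"hand":0}
    - {"twist":-0.04,"x":8,"y":43,"z":0,"hand":0}
    - {"twist":-0.04,"x":9,"y":48,"z":0,"hand":0}
    - {"twist":-0.04,"x":10,"y":53,"z":0,"hand":0}
    - {"twist":-0.04,"x":10.4,"y":57,"z":0,"hand":0}
    - {"twist":-0.04,"x":10.4,"y":59.3,"z":0,"hand":0}
    - {"twist":-0.04,"x":10.4,"y":59.3,"z":-2,"hand":0}
    - {"twist":-0.04,"x":10.4,"y":59.3,"z":-4,"hand":0}
    - {"twist":-0.04,"x":10.4,"y":59.3,"z":-6,"hand":0}
    - {"twist":-0.04,"x":10.4,"y":59.3,"z":-7,"hand":0}
    - {"twist":-0.04,"x":10.4,"y":59.3,"z":-7,"hand":0}

```text
clock: 19.65
eef_pos: [0.6089, 0.2357, 0.0784]
ee_rot: [-2.243, 2.194, -0.024]
ft_force: [0.4, -0.9, -4.2]
gripper_width: 0.1
```

```bash
python3 - <<'E'
from h import *
st()
w=snap('wrist','w7')
E
```

```text
t 19.65 p [0.6089 0.2357 0.0784] r [-2.243  2.194 -0.024] F [ 0.4 -0.9 -4.2] g 0.1 q [ 0.19  0.51  1.51 -0.01  1.11  1.75]
```

View pics/w7.png

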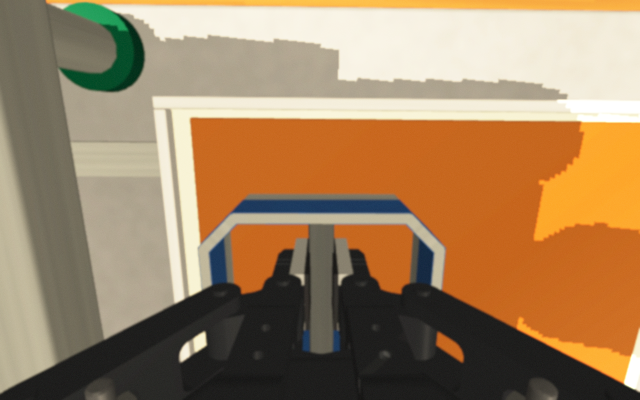

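Held above the hide. Lower, find contact.

send_rows:
  plan:
    - {"twist":0,"x":0.2,"y":0,"z":-1,"hand":0}
    - {"twist":0,"x":0.2,"y":0,"z":-1.8,"hand":0}
    - {"twist":0,"x":0.2,"y":0,"z":-2.2,"hand":0}
    - {"twist":0,"x":0.2,"y":0,"z":-2.4,"hand":0}
    - {"twist":0,"x":0.2,"y":0,"z":-2.5,"hand":0}

```text
clock: 20.2
eef_pos: [0.6123, 0.2357, 0.0562]
ee_rot: [-2.242, 2.192, -0.027]
ft_force: [-4.4, -2.8, 7.6]
gripper_width: 0.104
```

send_rows:
  plan:
    - {"twist":0,"x":0,"y":0,"z":0,"hand":3}
    - {"twist":0,"x":0,"y":0,"z":0.1,"hand":3}
    - {"twist":0,"x":0,"y":0,"z":0.1,"hand":3}
    - {"twist":0,"x":0,"y":0,"z":0.5,"hand":3.5}
    - {"twist":0,"x":0,"y":0,"z":3,"hand":3.5}
    - {"twist":0,"x":0,"y":0,"z":7,"hand":3.5}
    - {"twist":0,"x":0,"y":-4,"z":10,"hand":3.5}
    - {"twist":0.14,"x":0,"y":-9,"z":12,"hand":4.5}
    - {"twist":0.28,"x":-1,"y":-14,"z":14,"hand":4.5}
    - {"twist":0.42,"x":-1,"y":-19,"z":16,"hand":4.5}
    - {"twist":0.56,"x":-2,"y":-24,"z":17,"hand":4.5}
    - {"twist":0.7,"x":-2,"y":-29,"z":17,"hand":4.5}
    - {"twist":0.84,"x":-3,"y":-34,"z":17,"hand":4.5}
    - {"twist":0.98,"x":-3,"y":-39,"z":17,"hand":4.5}
    - {"twist":1.12,"x":-3.2,"y":-44,"z":17,"hand":4.5}
    - {"twist":1.26,"x":-3.2,"y":-44,"z":17,"hand":4.5}
    - {"twist":1.4,"x":-3.2,"y":-44,"z":17,"hand":4.5}
    - {"twist":1.57,"x":-3.2,"y":-44,"z":17,"hand":4.5}
    - {"twist":1.57,"x":-3.2,"y":-44,"z":17,"hand":4.5}
    - {"twist":1.57,"x":-3.2,"y":-44,"z":17,"hand":4.5}

```text
clock: 22.2
eef_pos: [0.5804, -0.2042, 0.2264]
ee_rot: [-3.125, -0.029, -0.013]
ft_force: [-0.1, -0.6, 0.6]
gripper_width: 0.521
```

```bash
cat >> h.py <<'E'
def jaw():
    q=sense();R,_=cv2.Rodrigues(np.array(q['ee_rot'],float));print('jaw deg',round(np.degrees(np.arctan2(R[1,0],R[0,0])),2),'tilt',R[:,2].round(3))
E
python3 - <<'E'
from h import *
st();jaw()
w=snap('wrist','w8');P=cloud(w)
reg(P,.36,.50,-.27,-.12,.030,.045,'orange');reg(P,.52,.65,-.27,-.12,.030,.045,'white')
reg(P,.3,.7,-.285,-.1,.010,.045,'bin')
t=snap('top','t8');P=cloud(t)
reg(P,.36,.50,-.27,-.12,.030,.045,'orange');reg(P,.52,.65,-.27,-.12,.030,.045,'white')
reg(P,.44,.55,.17,.30,.065,.09,'red')
reg(P,.56,.67,.17,.30,.065,.09,'blue')
E
```

```text
t 22.2 p [ 0.5804 -0.2042  0.2264] r [-3.125 -0.029 -0.013] F [-0.1 -0.6  0.6] g 0.521 q [-0.54  0.27  1.51  0.02  1.36 -0.56]
jaw deg 1.06 tilt [ 0.008  0.016 -1.   ]
orange 2001 [ 0.413 -0.193  0.037] [ 413.6 -192.1] [111.  38.] 85.22
white 1299 [ 0.58  -0.206  0.037] [ 579.2 -203.8] [111.   36.6] 88.25
bin 9029 [ 0.461 -0.195  0.019] [ 460.2 -191.9] [136.2 325.3] 85.65
orange 65 [ 0.403 -0.235  0.036] [ 411.2 -224.9] [45.3 37.2] 85.58
white few
red 327 [0.485 0.234 0.075] [490.8 234.4] [66.7 98.4] 1.2
blue 276 [0.607 0.235 0.076] [606.9 235.2] [66.8 97.3] 0.89
```

View pics/t8.png

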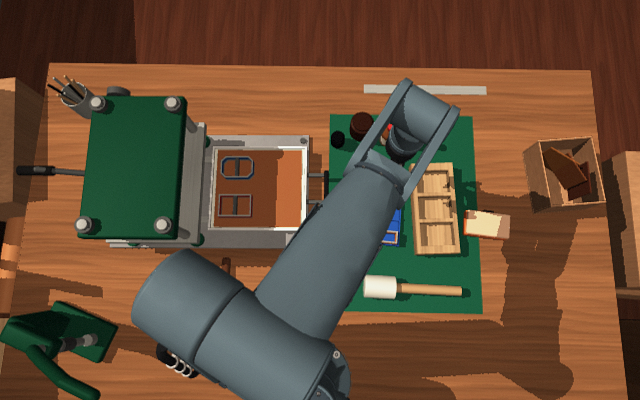

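View pics/w8.png

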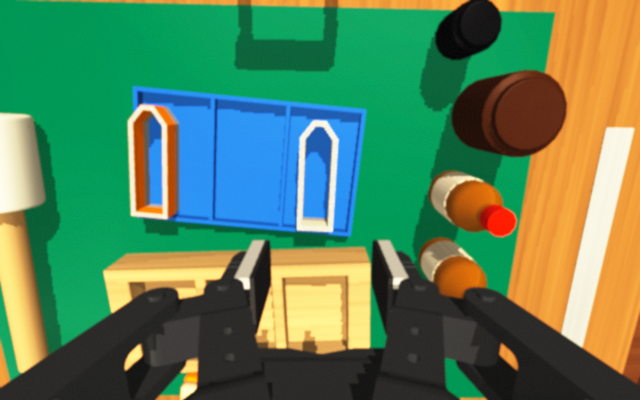

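send_rows:
  plan:
    - {"twist":-0.05,"x":-0.1,"y":0,"z":-5,"hand":4.4}
    - {"twist":-0.05,"x":-0.1,"y":0,"z":-10,"hand":4.4}
    - {"twist":-0.05,"x":-0.1,"y":0,"z":-14,"hand":4.4}
    - {"twist":-0.05,"x":-0.1,"y":0,"z":-16,"hand":4.4}
    - {"twist":-0.05,"x":-0.1,"y":0,"z":-18,"hand":4.4}
    - {"twist":-0.05,"x":-0.1,"y":0,"z":-19.5,"hand":4.4}
    - {"twist":-0.05,"x":-0.1,"y":0,"z":-20.4,"hand":4.4}
    - {"twist":-0.05,"x":-0.1,"y":0,"z":-20.4,"hand":4.4}

```text
clock: 23.1
eef_pos: [0.5788, -0.2035, 0.0213]
ee_rot: [-3.124, 0.049, -0.011]
ft_force: [0.3, 1.1, -0.9]
gripper_width: 0.513
```

```bash
python3 - <<'E'
from h import *
st();jaw()
w=snap('wrist','w9');snap('side','s9')
E
```

```text
t 23.1 p [ 0.5788 -0.2035  0.0213] r [-3.124  0.049 -0.011] F [ 0.3  1.1 -0.9] g 0.513 q [-0.54  0.52  1.63  0.02  0.99 -0.52]
jaw deg -1.8 tilt [ 0.007  0.017 -1.   ]
```

View pics/w9.png

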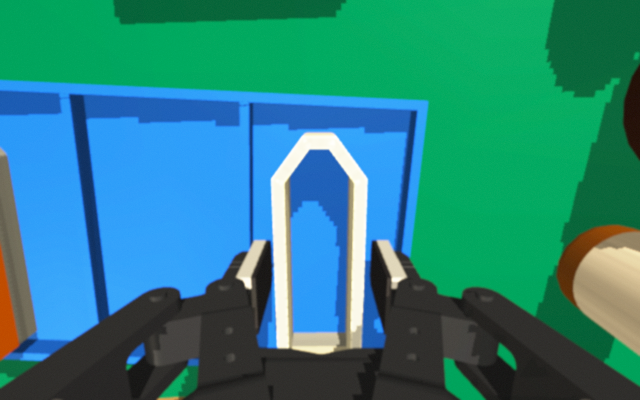

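send_rows:
  plan:
    - {"twist":0,"x":0,"y":0,"z":-0.3,"hand":4.2}
    - {"twist":0,"x":0,"y":0,"z":-0.5,"hand":4.1}
    - {"twist":0,"x":0,"y":0,"z":-0.5,"hand":4.1}

```text
clock: 23.5
eef_pos: [0.5802, -0.2043, 0.0184]
ee_rot: [-3.126, 0.049, -0.016]
ft_force: [-0.8, -1.5, 0.1]
gripper_width: 0.479
```

send_rows:
  plan:
    - {"twist":0,"x":0,"y":0,"z":0,"hand":2}
    - {"twist":0,"x":0,"y":0,"z":0,"hand":2}
    - {"twist":0,"x":0,"y":0,"z":0,"hand":2}
    - {"twist":0,"x":0,"y":0,"z":0,"hand":2}
    - {"twist":0,"x":0,"y":0,"z":0,"hand":2}
    - {"twist":0,"x":0,"y":0,"z":1,"hand":2}
    - {"twist":0,"x":0,"y":0,"z":3,"hand":2}
    - {"twist":0,"x":0,"y":0,"z":6,"hand":2}
    - {"twist":0,"x":0,"y":0,"z":10,"hand":2}
    - {"twist":0,"x":0,"y":0,"z":13,"hand":2}
    - {"twist":0,"x":0,"y":0,"z":13,"hand":2}

```text
clock: 24.6
eef_pos: [0.5829, -0.2058, 0.1539]
ee_rot: [-3.13, 0.049, -0.028]
ft_force: [0.9, -1.5, -1.9]
gripper_width: 0.403
```

```bash
python3 - <<'E'
from h import *
st();jaw()
w=snap('wrist','w10');snap('side','s10')
E
```

```text
t 24.6 p [ 0.5829 -0.2058  0.1539] r [-3.13   0.049 -0.028] F [ 0.9 -1.5 -1.9] g 0.403 q [-0.54  0.34  1.57  0.02  1.22 -0.52]
jaw deg -1.78 tilt [ 0.018  0.01  -1.   ]
```

View pics/w10.png

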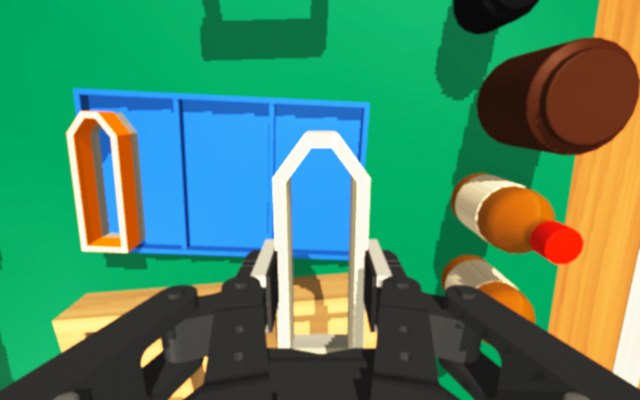

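View pics/s10.png

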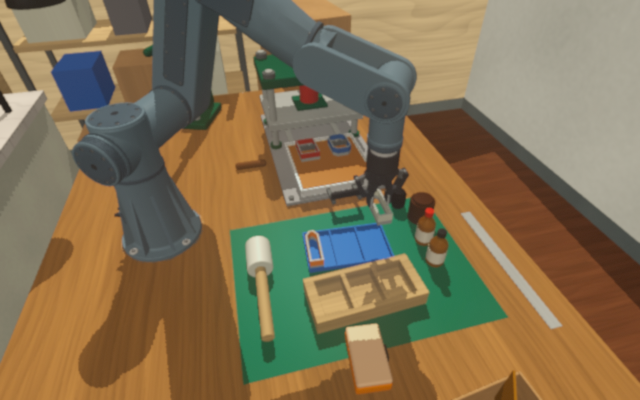

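send_rows:
  plan:
    - {"twist":0,"x":0,"y":3,"z":0,"hand":2}
    - {"twist":0,"x":0,"y":7,"z":0,"hand":2}
    - {"twist":0.04,"x":1,"y":12,"z":0,"hand":2}
    - {"twist":0.04,"x":1,"y":17,"z":0,"hand":2}
    - {"twist":0.04,"x":2,"y":22,"z":0,"hand":2}
    - {"twist":0.04,"x":2.8,"y":27,"z":0,"hand":2}
    - {"twist":0.04,"x":2.8,"y":30,"z":0,"hand":2}
    - {"twist":0.04,"x":2.8,"y":31.1,"z":0,"hand":2}
    - {"twist":0.04,"x":2.8,"y":31.1,"z":-3,"hand":2}
    - {"twist":0.04,"x":2.8,"y":31.1,"z":-5,"hand":2}
    - {"twist":0.04,"x":2.8,"y":31.1,"z":-7,"hand":2}
    - {"twist":0.04,"x":2.8,"y":31.1,"z":-7,"hand":2}

```text
clock: 25.9
eef_pos: [0.6037, 0.106, 0.0729]
ee_rot: [-3.126, -0.013, -0.0]
ft_force: [-1.4, 0.8, -3.2]
gripper_width: 0.406
```

```bash
python3 - <<'E'
from h import *
st();jaw()
w=snap('wrist','w11')
E
```

```text
t 25.9 p [0.6037 0.106  0.0729] r [-3.126 -0.013 -0.   ] F [-1.4  0.8 -3.2] g 0.406 q [-0.03  0.44  1.62  0.02  1.08 -0.04]
jaw deg 0.46 tilt [-0.     0.015 -1.   ]
```

View pics/w11.png

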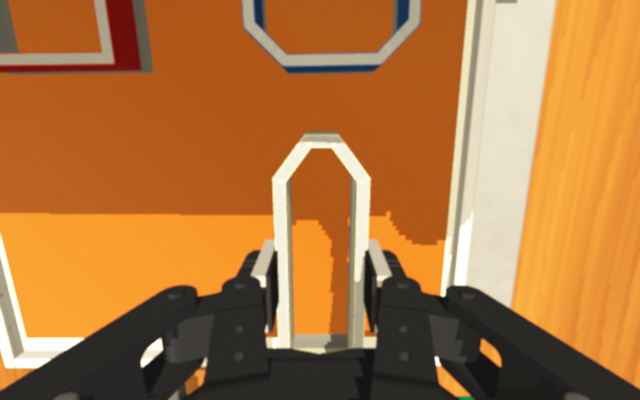

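send_rows:
  plan:
    - {"twist":0,"x":0.3,"y":0.5,"z":-0.5,"hand":2}
    - {"twist":0,"x":0.3,"y":0.5,"z":-0.9,"hand":2}
    - {"twist":0,"x":0.3,"y":0.5,"z":-1.2,"hand":2}
    - {"twist":0,"x":0.3,"y":0.5,"z":-1.2,"hand":2}

```text
clock: 26.35
eef_pos: [0.6082, 0.1111, 0.063]
ee_rot: [-3.127, -0.013, -0.005]
ft_force: [-0.2, 0.1, -2.1]
gripper_width: 0.4
```

send_rows:
  plan:
    - {"twist":0,"x":0,"y":0,"z":-0.2,"hand":2}
    - {"twist":0,"x":0,"y":0,"z":-0.3,"hand":2}
    - {"twist":0,"x":0,"y":0,"z":-0.3,"hand":2}

```text
clock: 26.65
eef_pos: [0.6082, 0.1111, 0.0601]
ee_rot: [-3.127, -0.013, -0.005]
ft_force: [-0.5, -0.2, -3.3]
gripper_width: 0.407
```

send_rows:
  plan:
    - {"twist":0,"x":0,"y":0,"z":-0.2,"hand":2}
    - {"twist":0,"x":0,"y":0,"z":-0.3,"hand":2}
    - {"twist":0,"x":0,"y":0,"z":-0.3,"hand":2}

```text
clock: 26.95
eef_pos: [0.6086, 0.1111, 0.0589]
ee_rot: [-3.127, -0.013, -0.006]
ft_force: [-5.4, -0.6, 8.8]
gripper_width: 0.408
```

send_rows:
  plan:
    - {"twist":0,"x":0,"y":0,"z":0.1,"hand":4.8}
    - {"twist":0,"x":0,"y":0,"z":0.1,"hand":4.8}
    - {"twist":0,"x":0,"y":0,"z":0.1,"hand":4.8}
    - {"twist":0,"x":0,"y":0,"z":3,"hand":4.8}
    - {"twist":0,"x":0,"y":0,"z":7,"hand":4.8}
    - {"twist":0,"x":-3,"y":-3,"z":10,"hand":4.8}
    - {"twist":0,"x":-6,"y":-7,"z":13,"hand":4.8}
    - {"twist":0,"x":-9,"y":-11,"z":16,"hand":4.8}
    - {"twist":0,"x":-12,"y":-15,"z":16,"hand":4.8}
    - {"twist":0,"x":-15,"y":-19,"z":16,"hand":4.8}
    - {"twist":0,"x":-17,"y":-23,"z":16,"hand":4.8}
    - {"twist":0,"x":-19,"y":-27,"z":16,"hand":4.8}
    - {"twist":-0.09,"x":-19.4,"y":-30,"z":16,"hand":4.8}
    - {"twist":-0.09,"x":-19.4,"y":-30.3,"z":16,"hand":4.8}
    - {"twist":-0.09,"x":-19.4,"y":-30.3,"z":16,"hand":4.8}

```text
clock: 28.45
eef_pos: [0.4144, -0.1927, 0.2188]
ee_rot: [-3.124, 0.13, -0.007]
ft_force: [-0.8, 0.1, -0.0]
gripper_width: 0.564
```

```bash
python3 - <<'E'
from h import *
st();jaw()
w=snap('wrist','w12');P=cloud(w)
reg(P,.36,.50,-.27,-.12,.030,.045,'orange')
reg(P,.36,.50,-.27,-.12,.045,.1,'above')
t=snap('top','t12');P=cloud(t)
reg(P,.56,.67,.03,.17,.065,.09,'white')
reg(P,.44,.55,.17,.30,.065,.09,'red')
reg(P,.56,.67,.17,.30,.065,.09,'blue')
E
```

```text
t 28.45 p [ 0.4144 -0.1927  0.2188] r [-3.124  0.13  -0.007] F [-0.8  0.1 -0. ] g 0.564 q [-0.71 -0.08  1.9   0.02  1.32 -0.63]
jaw deg -4.78 tilt [ 0.005  0.015 -1.   ]
orange 1348 [ 0.413 -0.195  0.037] [ 413.4 -192.1] [110.1  36.5] 85.68
above few
white 200 [0.613 0.112 0.075] [610.2 110.5] [108.9  38.4] 89.28
red 326 [0.486 0.233 0.075] [490.7 234.3] [66.2 99.1] 1.58
blue 278 [0.606 0.235 0.075] [607.8 235. ] [67.3 97.3] 1.02
```

View pics/t12.png

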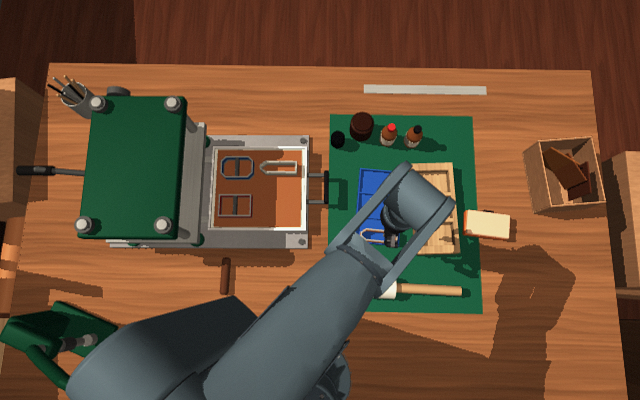

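View pics/w12.png

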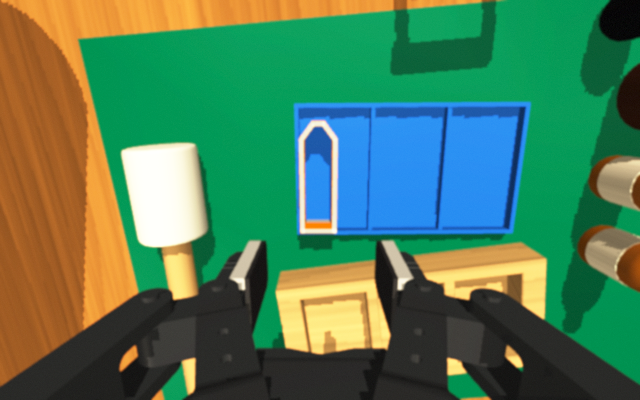

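send_rows:
  plan:
    - {"twist":0.01,"x":-0.1,"y":0,"z":-5,"hand":4.4}
    - {"twist":0.01,"x":-0.1,"y":0,"z":-10,"hand":4.4}
    - {"twist":0.01,"x":-0.1,"y":0,"z":-14,"hand":4.4}
    - {"twist":0.01,"x":-0.1,"y":0,"z":-17,"hand":4.4}
    - {"twist":0.01,"x":-0.1,"y":0,"z":-19,"hand":4.4}
    - {"twist":0.01,"x":-0.1,"y":0,"z":-19.7,"hand":4.4}
    - {"twist":0.01,"x":-0.1,"y":0,"z":-19.7,"hand":4.4}

```text
clock: 29.25
eef_pos: [0.4135, -0.1897, 0.0209]
ee_rot: [-3.123, 0.107, -0.004]
ft_force: [0.4, 0.1, 0.1]
gripper_width: 0.518
```

```bash
python3 - <<'E'
from h import *
st();jaw()
w=snap('wrist','w13')
E
```

```text
t 29.25 p [ 0.4135 -0.1897  0.0209] r [-3.123  0.107 -0.004] F [0.4 0.1 0.1] g 0.518 q [-0.7   0.24  2.04  0.02  0.87 -0.65]
jaw deg -3.92 tilt [ 0.003  0.017 -1.   ]
```

View pics/w13.png

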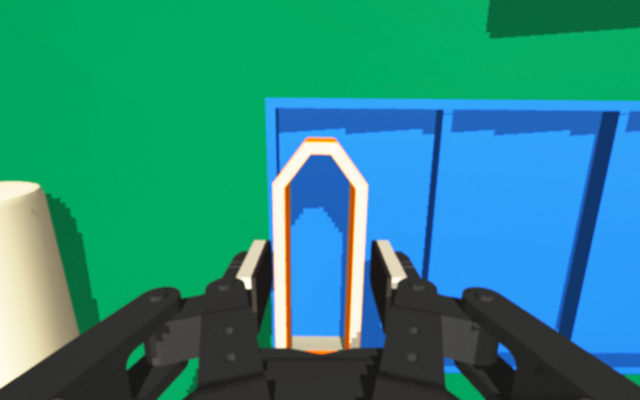

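send_rows:
  plan:
    - {"twist":0,"x":0,"y":0,"z":-0.2,"hand":2}
    - {"twist":0,"x":0,"y":0,"z":-0.2,"hand":2}
    - {"twist":0,"x":0,"y":0,"z":-0.2,"hand":2}
    - {"twist":0,"x":0,"y":0,"z":-0.2,"hand":2}
    - {"twist":0,"x":0,"y":0,"z":-0.2,"hand":2}
    - {"twist":0,"x":0,"y":0,"z":1,"hand":2}
    - {"twist":0,"x":0,"y":0,"z":3,"hand":2}
    - {"twist":0,"x":0,"y":0,"z":6,"hand":2}
    - {"twist":0,"x":0,"y":0,"z":10,"hand":2}
    - {"twist":0,"x":0,"y":0,"z":13,"hand":2}
    - {"twist":0,"x":0,"y":0,"z":13,"hand":2}

```text
clock: 30.4
eef_pos: [0.4172, -0.1928, 0.1579]
ee_rot: [-3.131, 0.107, -0.021]
ft_force: [0.6, -0.6, -2.3]
gripper_width: 0.402
```

```bash
python3 - <<'E'
from h import *
st();jaw()
w=snap('wrist','w14')
E
```

```text
t 30.4 p [ 0.4172 -0.1928  0.1579] r [-3.131  0.107 -0.021] F [ 0.6 -0.6 -2.3] g 0.402 q [-0.7  -0.    1.97  0.02  1.18 -0.64]
jaw deg -3.92 tilt [ 0.013  0.008 -1.   ]
```

View pics/w14.png

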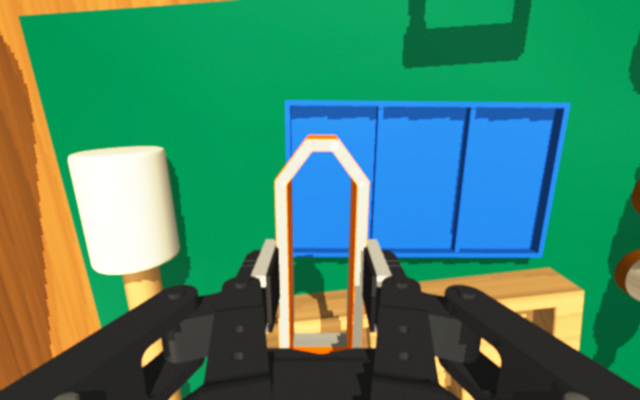

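send_rows:
  plan:
    - {"twist":0,"x":0,"y":3,"z":0,"hand":2}
    - {"twist":0,"x":1,"y":7,"z":0,"hand":2}
    - {"twist":0.08,"x":2.5,"y":12,"z":0,"hand":2}
    - {"twist":0.08,"x":4,"y":17,"z":0,"hand":2}
    - {"twist":0.08,"x":6,"y":22,"z":0,"hand":2}
    - {"twist":0.08,"x":7.5,"y":27,"z":0,"hand":2}
    - {"twist":0.08,"x":7.8,"y":29.5,"z":0,"hand":2}
    - {"twist":0.08,"x":7.8,"y":30.2,"z":0,"hand":2}
    - {"twist":0.08,"x":7.8,"y":30.2,"z":-3,"hand":2}
    - {"twist":0.08,"x":7.8,"y":30.2,"z":-5,"hand":2}
    - {"twist":0.08,"x":7.8,"y":30.2,"z":-7,"hand":2}
    - {"twist":0.08,"x":7.8,"y":30.2,"z":-7.5,"hand":2}
    - {"twist":0.08,"x":7.8,"y":30.2,"z":-7.5,"hand":2}

```text
clock: 31.75
eef_pos: [0.4926, 0.1097, 0.079]
ee_rot: [-3.13, -0.017, -0.01]
ft_force: [0.6, -0.3, -0.9]
gripper_width: 0.402
```

```bash
python3 - <<'E'
from h import *
st();jaw()
w=snap('wrist','w15')
E
```

```text
t 31.75 p [0.4926 0.1097 0.079 ] r [-3.13  -0.017 -0.01 ] F [ 0.6 -0.3 -0.9] g 0.402 q [-0.02  0.22  1.91  0.01  1.01 -0.04]
jaw deg 0.62 tilt [ 0.006  0.011 -1.   ]
```

View pics/w15.png

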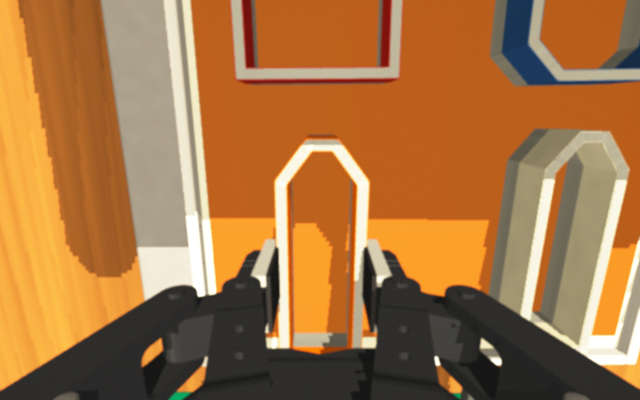

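send_rows:
  plan:
    - {"twist":0,"x":0,"y":0.1,"z":-0.6,"hand":2}
    - {"twist":0,"x":0,"y":0.1,"z":-1.2,"hand":2}
    - {"twist":0,"x":0,"y":0.1,"z":-1.5,"hand":2}
    - {"twist":0,"x":0,"y":0.1,"z":-1.6,"hand":2}
    - {"twist":0,"x":0,"y":0.1,"z":-1.6,"hand":2}

```text
clock: 32.3
eef_pos: [0.4935, 0.1108, 0.064]
ee_rot: [-3.13, -0.017, -0.013]
ft_force: [-0.3, 0.8, -2.5]
gripper_width: 0.404
```

send_rows:
  plan:
    - {"twist":0,"x":0,"y":0,"z":-0.1,"hand":2}
    - {"twist":0,"x":0,"y":0,"z":-0.3,"hand":2}
    - {"twist":0,"x":0,"y":0,"z":-0.3,"hand":2}

```text
clock: 32.6
eef_pos: [0.4939, 0.1108, 0.062]
ee_rot: [-3.13, -0.018, -0.013]
ft_force: [-2.7, -1.2, 7.5]
gripper_width: 0.402
```

send_rows:
  plan:
    - {"twist":0,"x":0,"y":0,"z":0.1,"hand":4.8}
    - {"twist":0,"x":0,"y":0,"z":0.1,"hand":4.8}
    - {"twist":0,"x":0,"y":0,"z":0.1,"hand":4.8}
    - {"twist":0,"x":0,"y":0,"z":3,"hand":4.8}
    - {"twist":0,"x":0,"y":0,"z":7,"hand":4.8}
    - {"twist":0,"x":0,"y":-3,"z":10,"hand":4.8}
    - {"twist":-0.14,"x":0,"y":-7,"z":13,"hand":4.8}
    - {"twist":-0.28,"x":0,"y":-11,"z":15,"hand":4.8}
    - {"twist":-0.42,"x":0,"y":-16,"z":15,"hand":4.8}
    - {"twist":-0.56,"x":0,"y":-21,"z":15,"hand":4.8}
    - {"twist":-0.7,"x":0,"y":-26,"z":15,"hand":4.8}
    - {"twist":-0.84,"x":0,"y":-31,"z":15,"hand":4.8}
    - {"twist":-0.98,"x":0,"y":-36,"z":15,"hand":4.8}
    - {"twist":-1.12,"x":0,"y":-38,"z":15,"hand":4.8}
    - {"twist":-1.26,"x":0,"y":-38,"z":15,"hand":4.8}
    - {"twist":-1.4,"x":0,"y":-38,"z":15,"hand":4.8}
    - {"twist":-1.55,"x":0,"y":-38,"z":15,"hand":4.8}
    - {"twist":-1.56,"x":0,"y":-38,"z":15,"hand":4.8}
    - {"twist":-1.56,"x":0,"y":-38,"z":15,"hand":4.8}

```text
clock: 34.5
eef_pos: [0.4939, -0.2691, 0.2119]
ee_rot: [-2.248, 2.191, -0.022]
ft_force: [-0.7, 0.2, 0.5]
gripper_width: 0.561
```

```bash
python3 - <<'E'
from h import *
st();jaw()
t=snap('top','t16');P=cloud(t)
reg(P,.56,.67,.03,.17,.065,.09,'white')
reg(P,.43,.55,.03,.17,.065,.09,'orange')
reg(P,.44,.55,.17,.30,.065,.09,'red')
reg(P,.56,.67,.17,.30,.065,.09,'blue')
reg(P,.48,.62,-.055,-.02,.055,.08,'grip')
img=t['img'].astype(int); m=(img[...,0]>img[...,2]*2)&(P[...,2]>.036)&(P[...,2]<.052)&(P[...,1]>-.02)&(P[...,1]<.33)&(P[...,0]>.35)
p=P[m]; print('hide',cv2.minAreaRect((p[:,:2]*1000).astype(np.float32)),p.min(0),p.max(0))
E
```

```text
t 34.5 p [ 0.4939 -0.2691  0.2119] r [-2.248  2.191 -0.022] F [-0.7  0.2  0.5] g 0.561 q [-0.71  0.16  1.67  0.    1.3   0.83]
jaw deg -88.53 tilt [ 0.011 -0.008 -1.   ]
white 202 [0.61  0.11  0.075] [610.2 110.9] [ 39.4 108.4] 0.38
orange 190 [0.498 0.104 0.075] [494.9 108.3] [ 37.2 109.1] 0.64
red 320 [0.487 0.233 0.076] [490.6 234.5] [66.7 98.3] 0.91
blue 278 [0.607 0.235 0.075] [607.5 234.9] [67.1 97.3] 0.83
grip 164 [ 0.553 -0.033  0.069] [554.4 -33.1] [100.2  12. ] 0.93
hide ((551.7972412109375, 172.75509643554688), (238.8847198486328, 259.5523376464844), 0.632440447807312) [0.43129619 0.04200331 0.03619056] [0.67076555 0.30344529 0.05198151]
```

View pics/t16.png

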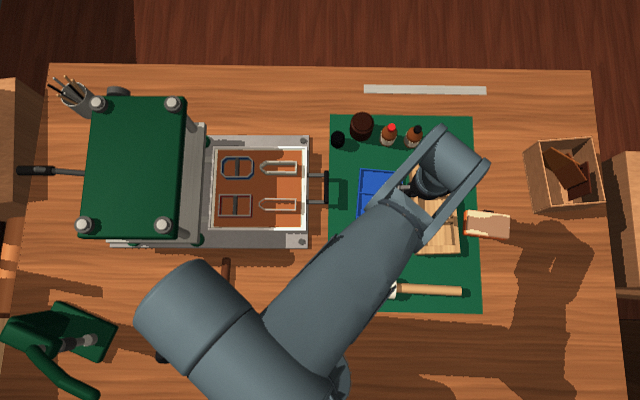

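send_rows:
  plan:
    - {"twist":0,"x":2,"y":5,"z":0,"hand":5}
    - {"twist":0,"x":3,"y":10,"z":0,"hand":5}
    - {"twist":0,"x":4,"y":15,"z":0,"hand":5}
    - {"twist":0,"x":6,"y":20,"z":0,"hand":5}
    - {"twist":0,"x":6,"y":23.5,"z":-3,"hand":4.5}
    - {"twist":0,"x":6,"y":23.6,"z":-6,"hand":4.5}
    - {"twist":0,"x":6,"y":23.6,"z":-6,"hand":4.5}

```text
clock: 35.25
eef_pos: [0.5507, -0.0305, 0.1476]
ee_rot: [2.254, -2.185, 0.01]
ft_force: [-0.6, -0.2, -0.3]
gripper_width: 0.525
```

```bash
python3 - <<'E'
from h import *
st();jaw()
w=snap('wrist','w17');P=cloud(w)
reg(P,.48,.62,-.055,-.01,.055,.085,'grip')
E
```

```text
t 35.25 p [ 0.5507 -0.0305  0.1476] r [ 2.254 -2.185  0.01 ] F [-0.6 -0.2 -0.3] g 0.525 q [-0.27  0.22  1.74 -0.01  1.18  1.27]
jaw deg -88.22 tilt [ 0.003 -0.006 -1.   ]
grip 2859 [ 0.56  -0.033  0.07 ] [555.3 -32.9] [99.1 14. ] 0.8
```

View pics/w17.png

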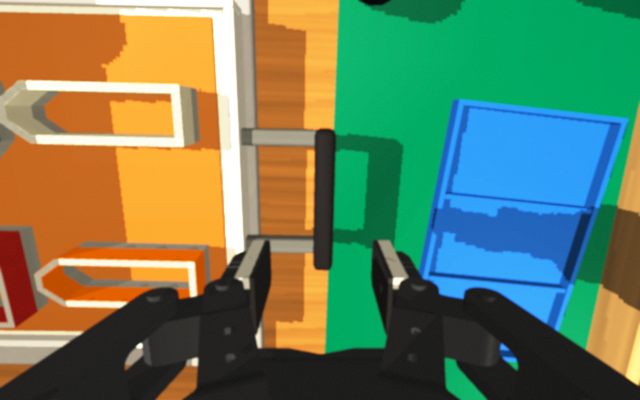

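send_rows:
  plan:
    - {"twist":-0.015,"x":0.4,"y":-0.3,"z":-3,"hand":4}
    - {"twist":-0.015,"x":0.4,"y":-0.3,"z":-6,"hand":4}
    - {"twist":-0.015,"x":0.4,"y":-0.3,"z":-8.5,"hand":4}
    - {"twist":-0.015,"x":0.4,"y":-0.3,"z":-10.4,"hand":4}
    - {"twist":-0.015,"x":0.4,"y":-0.3,"z":-10.4,"hand":4}
    - {"twist":-0.015,"x":0.4,"y":-0.3,"z":-10.4,"hand":0}
    - {"twist":-0.015,"x":0.4,"y":-0.3,"z":-10.4,"hand":0}
    - {"twist":-0.015,"x":0.4,"y":-0.3,"z":-10.4,"hand":0}
    - {"twist":-0.015,"x":0.4,"y":-0.3,"z":-10.4,"hand":0}
    - {"twist":-0.015,"x":0.4,"y":-0.3,"z":-10.4,"hand":0}

```text
clock: 36.3
eef_pos: [0.5578, -0.0333, 0.0485]
ee_rot: [-2.234, 2.203, -0.016]
ft_force: [0.9, 10.4, 3.0]
gripper_width: 0.143
```

send_rows:
  plan:
    - {"twist":0,"x":0,"y":0.4,"z":0,"hand":0}
    - {"twist":0,"x":0,"y":1.0,"z":0,"hand":0}
    - {"twist":0,"x":0,"y":2.0,"z":0,"hand":0}
    - {"twist":0,"x":0,"y":3.2,"z":0,"hand":0}
    - {"twist":0,"x":-0.1,"y":4.5,"z":0,"hand":0}
    - {"twist":0,"x":-0.1,"y":5.8,"z":0,"hand":0}
    - {"twist":0,"x":-0.1,"y":7.1,"z":0,"hand":0}
    - {"twist":0,"x":-0.1,"y":8.4,"z":0,"hand":0}
    - {"twist":0,"x":-0.1,"y":9.7,"z":0,"hand":0}
    - {"twist":0,"x":-0.1,"y":11,"z":0,"hand":0}
    - {"twist":0,"x":-0.2,"y":12.3,"z":0,"hand":0}
    - {"twist":0,"x":-0.2,"y":13.6,"z":0,"hand":0}
    - {"twist":0,"x":-0.2,"y":14.9,"z":0,"hand":0}
    - {"twist":0,"x":-0.2,"y":16.2,"z":0,"hand":0}
    - {"twist":0,"x":-0.2,"y":17.5,"z":0,"hand":0}
    - {"twist":0,"x":-0.2,"y":18.5,"z":0,"hand":0}
    - {"twist":0,"x":-0.2,"y":19.3,"z":0,"hand":0}
    - {"twist":0,"x":-0.2,"y":19.7,"z":0,"hand":0}
    - {"twist":0,"x":-0.2,"y":20,"z":0,"hand":0}

```text
clock: 38.2
eef_pos: [0.5553, 0.1671, 0.0486]
ee_rot: [-2.235, 2.204, -0.015]
ft_force: [-1.5, -3.1, -4.4]
gripper_width: 0.149
```

```bash
python3 - <<'E'
from h import *
st();jaw()
t=snap('top','t18');snap('wrist','w18');snap('side','s18')
E
```

```text
t 38.2 p [0.5553 0.1671 0.0486] r [-2.235  2.204 -0.015] F [-1.5 -3.1 -4.4] g 0.149 q [ 0.09  0.41  1.72 -0.01  1.    1.65]
jaw deg -89.18 tilt [ 0.009 -0.005 -1.   ]
```

View pics/w18.png

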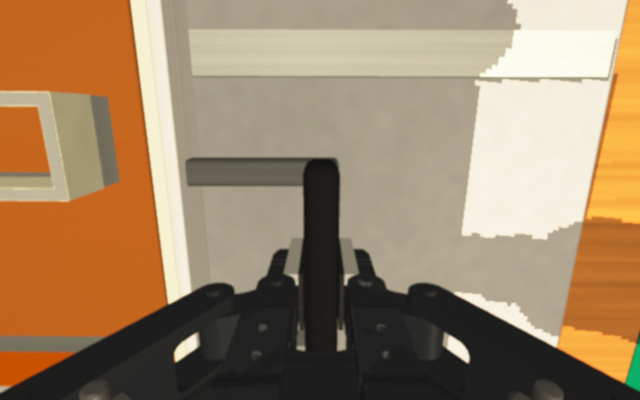

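send_rows:
  plan:
    - {"twist":0,"x":0,"y":0.5,"z":0,"hand":0}
    - {"twist":0,"x":0,"y":1.2,"z":0,"hand":0}
    - {"twist":0,"x":0,"y":2.2,"z":0,"hand":0}
    - {"twist":0,"x":0,"y":3.4,"z":0,"hand":0}
    - {"twist":0,"x":-0.1,"y":4.6,"z":0,"hand":0}
    - {"twist":0,"x":-0.1,"y":5.8,"z":0,"hand":0}
    - {"twist":0,"x":-0.1,"y":6.6,"z":0,"hand":0}
    - {"twist":0,"x":-0.1,"y":7.0,"z":0,"hand":0}
    - {"twist":0,"x":-0.1,"y":7.4,"z":0,"hand":0}
    - {"twist":0,"x":-0.1,"y":7.6,"z":0,"hand":0}
    - {"twist":0,"x":-0.1,"y":7.8,"z":0,"hand":0}
    - {"twist":0,"x":-0.1,"y":8.0,"z":0,"hand":0}

```text
clock: 39.55
eef_pos: [0.5542, 0.247, 0.0486]
ee_rot: [-2.234, 2.204, -0.014]
ft_force: [-1.1, -13.1, -3.4]
gripper_width: 0.151
```

send_rows:
  plan:
    - {"twist":0,"x":0,"y":0.2,"z":0,"hand":0}
    - {"twist":0,"x":0,"y":0.4,"z":0,"hand":0}
    - {"twist":0,"x":0,"y":0.4,"z":0,"hand":0}

```text
clock: 39.85
eef_pos: [0.5543, 0.247, 0.0486]
ee_rot: [2.235, -2.204, 0.019]
ft_force: [-3.1, -20.1, 0.0]
gripper_width: 0.146
```

At the home stop (y stays at 0.247 while the force rises). Release, lift and back off.

send_rows:
  plan:
    - {"twist":0,"x":0,"y":0,"z":0,"hand":3.5}
    - {"twist":0,"x":0,"y":0,"z":0,"hand":3.5}
    - {"twist":0,"x":0,"y":0,"z":0,"hand":3.5}
    - {"twist":0,"x":0,"y":0,"z":0.5,"hand":3.5}
    - {"twist":0,"x":0,"y":0,"z":3,"hand":3.5}
    - {"twist":0,"x":0,"y":-1,"z":6,"hand":3.5}
    - {"twist":0,"x":0,"y":-5,"z":10,"hand":3.5}
    - {"twist":0,"x":0,"y":-10,"z":13,"hand":3.5}
    - {"twist":0,"x":-2,"y":-15,"z":15,"hand":3.5}
    - {"twist":0,"x":-4,"y":-20,"z":15,"hand":3.5}
    - {"twist":0,"x":-6,"y":-25,"z":15,"hand":3.5}
    - {"twist":0,"x":-6,"y":-30,"z":15,"hand":3.5}
    - {"twist":0,"x":-6,"y":-35,"z":15,"hand":3.5}
    - {"twist":0,"x":-6,"y":-40,"z":15,"hand":3.5}
    - {"twist":0,"x":-6,"y":-40,"z":15,"hand":3.5}

```text
clock: 41.35
eef_pos: [0.4944, -0.1565, 0.1998]
ee_rot: [2.232, -2.207, 0.024]
ft_force: [0.3, 0.9, -0.9]
gripper_width: 0.41
```

```bash
python3 - <<'E'
from h import *
st()
t=snap('top','t19');P=cloud(t);snap('side','s19')
reg(P,.48,.62,.2,.28,.06,.08,'grip')
for n in ['thread_black','thread_brown','dye_red','dye_black','clip_box','slicker','mallet']:
    for d in spotter.cut_out(n,'top')[:1]:
        p=P[d['mask']]; p=p[~np.isnan(p[:,0])]; print(n,d['conf'],np.median(p,0).round(3))
E
```

```text
t 41.35 p [ 0.4944 -0.1565  0.1998] r [ 2.232 -2.207  0.024] F [ 0.3  0.9 -0.9] g 0.41 q [-0.53  0.08  1.79 -0.01  1.26  1.03]
grip 164 [0.551 0.245 0.069] [551.5 246. ] [ 15.1 100.5] 89.7
thread_black 0.64 [ 0.707 -0.065  0.056]
thread_brown 0.58 [ 0.743 -0.133  0.083]
dye_black 0.8 [ 0.711 -0.293  0.076]
clip_box 0.58 [ 0.452 -0.512  0.042]
slicker 0.78 [0.286 0.262 0.021]
mallet 0.81 [ 0.261 -0.228  0.049]
```

View pics/t19.png

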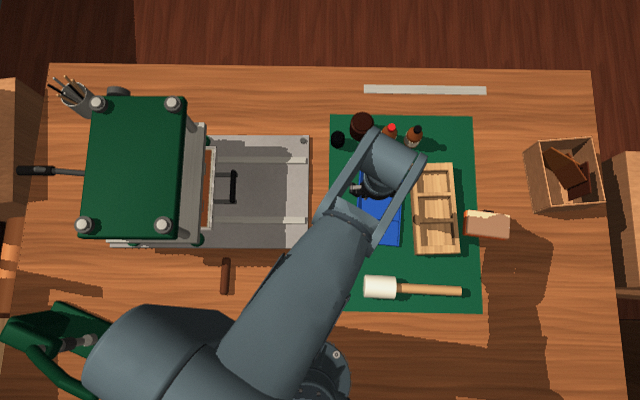

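View pics/s19.png

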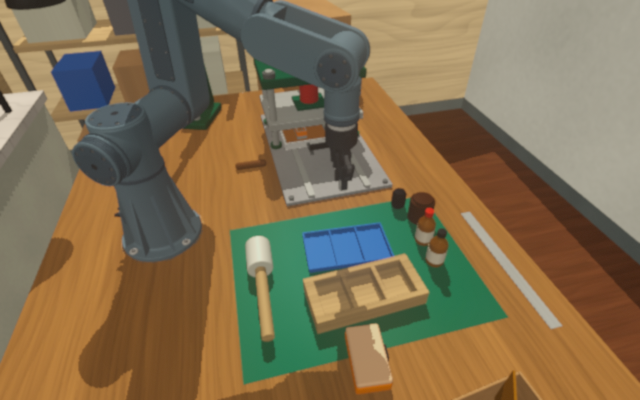

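send_rows:
  plan:
    - {"twist":0,"x":-5,"y":-5,"z":0,"hand":3.5}
    - {"twist":0,"x":-9,"y":-9,"z":0,"hand":3.5}
    - {"twist":0,"x":-12,"y":-14,"z":0,"hand":3.5}
    - {"twist":0,"x":-14,"y":-19,"z":0,"hand":3.5}
    - {"twist":0,"x":-16,"y":-24,"z":2,"hand":3.5}
    - {"twist":0,"x":-18,"y":-29,"z":2,"hand":3.5}
    - {"twist":0,"x":-20,"y":-34,"z":2,"hand":3.5}
    - {"twist":0,"x":-20,"y":-34,"z":2,"hand":3.5}

```text
clock: 42.6
eef_pos: [0.2942, -0.4928, 0.2191]
ee_rot: [2.238, -2.201, 0.021]
ft_force: [0.3, 0.2, 0.7]
gripper_width: 0.413
```

```bash
python3 - <<'E'
from h import *
st()
s=snap('side','s20');P=cloud(s)
c=s['img'][90:210,240:400,::-1];cv2.imwrite('pics/s20c.png',cv2.resize(c,(800,600),interpolation=cv2.INTER_CUBIC))
m=(P[...,2]>.06)&(P[...,2]<.09)&(P[...,1]>.26)&(P[...,1]<.6)&(abs(P[...,0]-.55)<.125)
print(m.sum(),P[m].min(0),P[m].max(0))
E
```

```text
t 42.6 p [ 0.2942 -0.4928  0.2191] r [ 2.238 -2.201  0.021] F [0.3 0.2 0.7] g 0.413 q [-1.24  0.18  1.63  0.    1.32  0.31]
66 [0.58534768 0.33040363 0.0600682 ] [0.621673   0.38656676 0.08105807]
```

View pics/s20c.png

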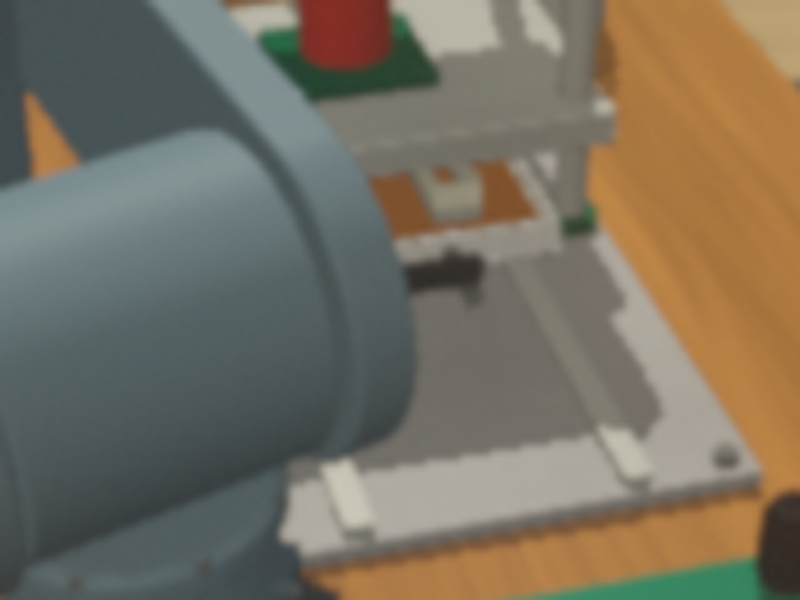

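send_rows:
  plan:
    - {"twist":0,"x":5,"y":0,"z":2,"hand":3.5}
    - {"twist":0,"x":10,"y":0,"z":2,"hand":3.5}
    - {"twist":0,"x":15,"y":3,"z":2,"hand":3.5}
    - {"twist":0,"x":20,"y":8,"z":2,"hand":3.5}
    - {"twist":0,"x":25,"y":12,"z":2,"hand":3.5}
    - {"twist":0,"x":29,"y":17,"z":2,"hand":3.5}
    - {"twist":0,"x":32,"y":21,"z":2,"hand":3.5}
    - {"twist":0,"x":34,"y":25,"z":2,"hand":3.5}
    - {"twist":0,"x":34,"y":25,"z":2,"hand":3.5}

```text
clock: 43.55
eef_pos: [0.6314, -0.2474, 0.2394]
ee_rot: [2.232, -2.2, 0.024]
ft_force: [-0.2, -1.2, 0.5]
gripper_width: 0.41
```

```bash
python3 - <<'E'
from h import *
st()
s=snap('side','s21');P=cloud(s)
c=s['img'][90:210,240:400,::-1];cv2.imwrite('pics/s21c.png',cv2.resize(c,(800,600),interpolation=cv2.INTER_CUBIC))
for a,b in((.43,.55),(.55,.67)):
  m=(P[...,2]>.06)&(P[...,2]<.09)&(P[...,1]>.26)&(P[...,1]<.6)&(P[...,0]>a)&(P[...,0]<b)
  if m.sum(): print(m.sum(),P[m].min(0),P[m].max(0))
E
```

```text
t 43.55 p [ 0.6314 -0.2474  0.2394] r [ 2.232 -2.2    0.024] F [-0.2 -1.2  0.5] g 0.41 q [-0.54  0.39  1.33 -0.01  1.41  1.02]
65 [0.47115953 0.32814553 0.06006408] [0.50840872 0.38672644 0.08097817]
67 [0.58545983 0.33160512 0.06038454] [0.62189049 0.38848261 0.08013829]
```

View pics/s21c.png

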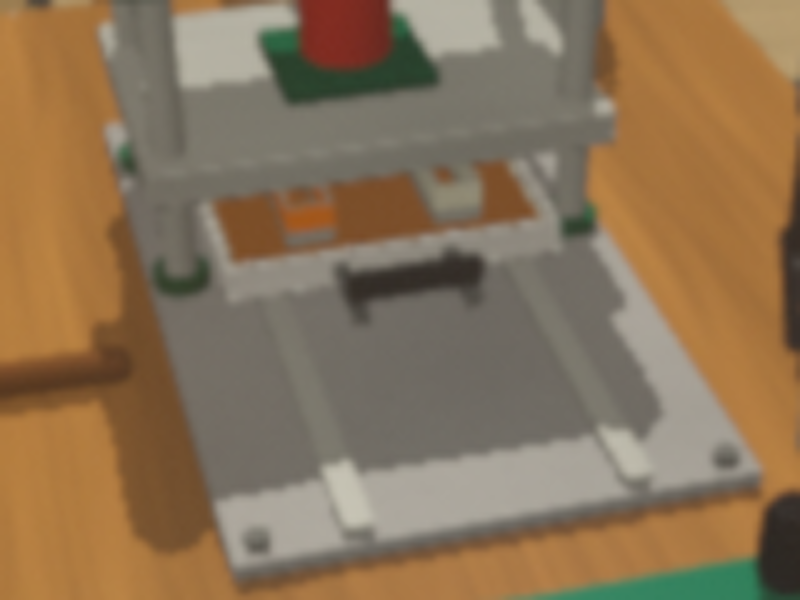

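```bash
python3 - <<'E'
from h import *
print(ticket.finish_job())
E
```

```text
the job is handed in; nothing more can be done
None
```

The job is handed in, at about 43.6 s of the 210 s allowed. I drew the sled out to its stop and laid all four dies on the hide. These were the red and blue card dies and the orange and white strap dies; the yellow and green ones were absent. I then pushed the sled home to its stop and backed the arm clear.

**Dies before the push:** all four lay on the hide with level tops at about 75 mm, within about 1° of the sled's travel, inside its edges and apart from each other.

**Sled home:** the grip bar had moved 0.279–0.280 m by both the arm and the camera. The force rose to 20 N with no further movement at the stop.

**After the push:**
- A side view shows both straps still in place.
- The red and blue dies were hidden under the platen, so I could not re-check them.
- The other bench items the top camera found had not moved by more than about 5 mm.
- In that same look the network did not report the red dye bottle, though it shows in the picture in its old place.

The orange strap may have been nudged inside its compartment early on; I re-measured it before gripping it.

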